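# Fetch the elastic reel hung behind another on a swan-necked bar

### The arm

A 6-joint arm with a two-finger parallel gripper is mounted at the origin on the work surface. World frame = base frame: x ahead of the robot, y to its left, z up, the work surface at z = 0. Lengths are in m, angles in degrees, forces in N, time in s.
With the tool pointing down it reaches from about 0.35 to 0.925 m from the base axis. Payload 6.4 kg.
Tool frame: the origin (TCP) lies between the finger pads; the fingertips stand 11 mm ahead of it and the grasp point (between the pads) lies 8 mm behind it; z points along the fingers, y is the line along which they close (so a half turn about z gives the same grasp; the last joint's range is limited). The gripper opens to 85 mm and grips with 20 to 120 N. Pads are 22 mm wide; open, the fingers measure 114 mm over their backs; the gripper's body (76 mm by 85 mm) begins 54 mm behind the grasp point. The pads swing forward as they close: fully open they stand 13 mm farther back than shut.
Start: joints at [56.832, 14.043, 89.255, -0, 76.702, -9.975], TCP at [0.256, 0.597, 0.242] pointing down, gripper open.
Joint ranges: [-179.41, 179.41], [-58.25, 129.5], [7.25, 145.43], [-54.29, 234.29], [11.92, 165.04], [-157.13, 157.13]. Speed limits (degrees/s): [147.25, 147.25, 180, 180, 180, 180].

### API

Orientations are given as a 3x3 rotation matrix whose columns are the frame's x, y, z axes.
In Python, from workcell import arm gives the robot as it stands. The module is installed in compiled form; this text tells all that it offers.
- The arm moves only by the shell command python3 -m crank 'ROWS'. ROWS is JSON, a list of rows, each an object of numbers: "fingers": the opening, from 0 (shut) to 1 (fully open); "dx", "dy", "dz": the shift along the world's x, y, z in mm; "yaw": the turn about the world's z in rad. A call has exactly 8 rows; each row shifts and turns the commanded pose from where the row before left it; what a row does not reach is not made up. A row lasts 1/8 s, in which the tool goes at most 62.5 mm and 10.7 degrees, less where a joint would pass 70% of its speed; a pose out of reach is approached as far as the arm can. A call is refused whole if a number of a shift passes 62.5 or a number of a turn 0.188, either way. A call with a gripper value outside its range is refused whole. The fingers move at their own pace and stop on an object; the grip force is fixed at half the most. Time passes only in rows, so rows that do not move let the fingers close, or fill a call up. It gives the time, the measured TCP pose, the force, the opening and the grip force at its end, in the units of the state.
- arm.observe(): the state, without advancing time (a new reading comes with each control period).
- arm.capture(name): name is "scene" or "top"; returns the picture (384x512x3 uint8, blue, green, red); there is no depth.
- arm.calibration(name): a dict with "camera_matrix" (3x3 intrinsics, pixels), "R" (3x3) and "t" (3): a world point X has camera coordinates R X + t. Camera axes: x right, y down, z forward; pixel columns grow to the right and rows downward; lengths in m; the calibration is good to about 2 mm. A picture is of the moment at which its call begins. calibration takes no time and is no camera call.
- arm.finish_job(): hands the job in; it is judged then, once.
The state is a dict: "time_s": time; "joint_positions": joint angles; "joint_velocities": joint speeds; "tau": joint torques, N m; "tool_pos": TCP position; "tcp_rot": TCP orientation; "ft_force": force on the tool from outside, world axes, zero at the start; "wrist_torque": the same for the moment, N m; "grip_width": opening from 0.0 (shut) to 1.0 (fully open); "grip_force": force on a finger pad.
Only numpy, scipy, OpenCV 4.12 (cv2) and the standard library are available. Lean on these libraries where they do the work, as an engineer would, in place of code of your own. Each camera call takes 0.05 s, during which the arm holds its last target. There are 200 camera calls.

### The job

Take the narrow elastic reel, which hangs behind the wide one on the upturned bar of the reel stand, and lay it across the two rods of the unwinding cradle, ready to run out. Leave the wide reel hung back on the bar and slid fully home against the stop disc at its root. Steer the reels round the bend and set them down by hand: neither may drop or run free, and nothing else on the bench may be disturbed.

Things in the scene. Friction and masses are not known exactly. Their poses are not given: they have to be found in the camera images.
- wide_reel_mid (a point): Centre of the wide reel of elastic: a full card reel, a plain drum 60 mm in diameter and 32 mm long with a 15.6 mm through-bore along its own x axis; about 120 g. It starts as the front reel (nearer the bar's free end), hanging on the bar by its bore with its centre 2.8 mm below the bar's centre line. Grip it across its diameter.
- narrow_reel_mid (a point): Centre of the narrow reel of elastic: same make and colours, 48 mm in diameter, 20 mm long, bore 15.6 mm along its own x axis; about 70 g. It starts behind the wide reel on the same bar, nearer the stop disc, hanging in the same way.
- stand: Reel stand (fixed); origin on the table under the middle of its base plate. Base plate 190 mm (x) by 110 mm (y), its top 12 mm above the table. At x = +72 to +80 mm a flat upright 30 mm wide rises to 152 mm above the table and carries the bar and its stop disc. z up; the bar's free end points to -x.
- bar_root (a point): On the stand: point on the bar's centre line at the face of the stop disc (36 mm across), 140 mm above the table. Axes are the stand's: the bar runs from here along -x: a steel rod 10 mm in diameter, 80 mm straight and level, then an upward bend of 75 mm centre-line radius through 45 degrees, then 22 mm straight at 45 degrees to its domed end.
- bar_end (a point): On the reel stand: the free, upturned end of the bar (outermost point of its dome), 149 mm along -x from bar_root and 38 mm above it. Axes are the stand's, as for bar_root. A reel's bore has 2.8 mm of play all round the bar; a reel held skew to the bar binds on it, one let go hangs square again.
- cradle: Unwinding cradle (fixed), 162 mm along y by 110 mm along x; origin on the table under its middle; z up. Two level steel rods along y, between two upright cheek plates whose tops are 58 mm above the table. There is room on the rods for both reels side by side. A lead-off edge 20 mm above the table runs along it at x = -48 mm.
- cradle_mid (a point): On the cradle, same axes: midway between the two rods, at the height of their centres, 35 mm above the table. Rods: 10 mm in diameter, centres at x = -13 and +13 mm, 150 mm long between the cheeks. A reel lies in the groove between the rods, bore axis along y; the narrow reel's centre is then 26 mm above this point, the wide reel's 32.5 mm.
- cord_spool: Bystander: upright flanged cord spool, 74 mm across, 85 mm tall; origin at the centre of its underside.
- pin_tin: Bystander: round metal pin tin, 62 mm across, 42 mm tall; origin under its centre.
- cone_a: Bystander: white thread cone, 69 mm across the foot, 122 mm tall; origin under its centre.
- cone_b: Bystander: second thread cone like cone_a; origin under its centre.
- snips: Bystander: thread snips with black bows lying flat, 160 mm long along x, 64 mm across, 9 mm thick; origin on the table under the pivot.
- tape_case: Bystander: grey tape-measure case standing on edge, 62 x 36 x 58 mm; origin under its centre.
- stapler: Bystander: black desk stapler, 150 x 36 x 56 mm, long along x; origin under its centre.
Things that resemble listed ones, but are neither listed nor needed, are in the scene too. Leave any purple or yellow look-alike of the part that bears wide_reel_mid alone.

How it is judged:
By the outcome, as a careful person would: the job done as asked, in the order asked, and still so for the second after the job is handed in, with the robot touching nothing.
It also fails if it takes over 72 s, if anything falls off the work surface, if the arm or the gripper's body presses on something with over 40 N, if the wrist force passes 120 N, or if a joint passes its speed limit or range.

## Working session

There is one attempt and no reset: what is moved stays moved. The work goes in short steps, Python scripts to look and compute and a shell command to move; the robot and the scene stay as the last step left them, time stands still between calls to the robot, and variables do not carry over. Pictures are saved under pics/ and viewed, at most 10 in all, crops included, and the job is handed in when it is done.

```bash
mkdir -p pics; cat > h.py <<'E'
import numpy as np, cv2
from workcell import arm
def cal(n):
    c=arm.calibration(n); return np.array(c["camera_matrix"]),np.array(c["R"]),np.array(c["t"])
def proj(n,P):
    K,R,t=cal(n); c=(R@np.atleast_2d(P).T).T+t; p=(K@c.T).T; return p[:,:2]/p[:,2:]
def ray(n,uv):
    K,R,t=cal(n); d=R.T@np.linalg.inv(K)@np.array([uv[0],uv[1],1.]); return -R.T@t,d/np.linalg.norm(d)
def onplane(n,uv,z):
    o,d=ray(n,uv); return o+d*(z-o[2])/d[2]
def tri(a,b):
    A=np.zeros((3,3));v=np.zeros(3)
    for n,uv in (("scene",a),("top",b)):
        o,d=ray(n,uv);M=np.eye(3)-np.outer(d,d);A+=M;v+=M@o
    return np.linalg.solve(A,v)
E
python3 - <<'E'
from h import *
for n in("scene","top"):
    im=arm.capture(n); cv2.imwrite(f"pics/{n}0.png",im); 
    K,R,t=cal(n); print(n,K.round(1).tolist(),(-R.T@t).round(3),R.round(2).tolist())
a=cv2.imread("pics/scene0.png");b=cv2.imread("pics/top0.png")
for n,i in(("scene",a),("top",b)): cv2.imwrite(f"pics/{n}0b.png",cv2.resize(i,(800,600),interpolation=cv2.INTER_CUBIC))
print(arm.observe())
E
```

```text
scene [[432.2, 0.0, 256.6], [0.0, 432.2, 185.8], [0.0, 0.0, 1.0]] [0.908 0.353 1.061] [[-0.8, 0.6, -0.01], [0.51, 0.67, -0.54], [-0.32, -0.43, -0.84]]
top [[453.3, 0.0, 247.1], [0.0, 453.3, 184.3], [0.0, 0.0, 1.0]] [ 0.267 -0.112  1.377] [[-0.03, -1.0, -0.01], [-0.98, 0.03, -0.21], [0.21, -0.0, -0.98]]
{'time_s': 0.1, 'joint_positions': array([ 5.68323848e+01,  1.40806973e+01,  8.93191646e+01, -2.03758562e-03,
        7.67031208e+01, -9.97540340e+00]), 'joint_velocities': array([ 0.01637558, -0.01657939, -0.19659963,  0.0776159 ,  0.02948665,
        0.08099476]), 'tau': array([-5.97437720e-04, -4.30669606e+01, -3.27130330e+01, -1.11276545e-04,
        2.84556903e-03, -1.92930821e-05]), 'tool_pos': array([0.25570916, 0.5970478 , 0.24127242]), 'tcp_rot': array([[-9.19191980e-01,  3.93808574e-01, -9.54362229e-04],
       [ 3.93809633e-01,  9.19190759e-01, -1.52347954e-03],
       [ 2.77281639e-04, -1.77620721e-03, -9.99998384e-01]]), 'ft_force': array([-0.00337433,  0.35449203,  0.30053552]), 'wrist_torque': array([ 0.07835784,  0.0072584 , -0.05306699]), 'grip_force': 0.0, 'grip_width': 0.9949128124803185}
```

View pics/scene0b.png

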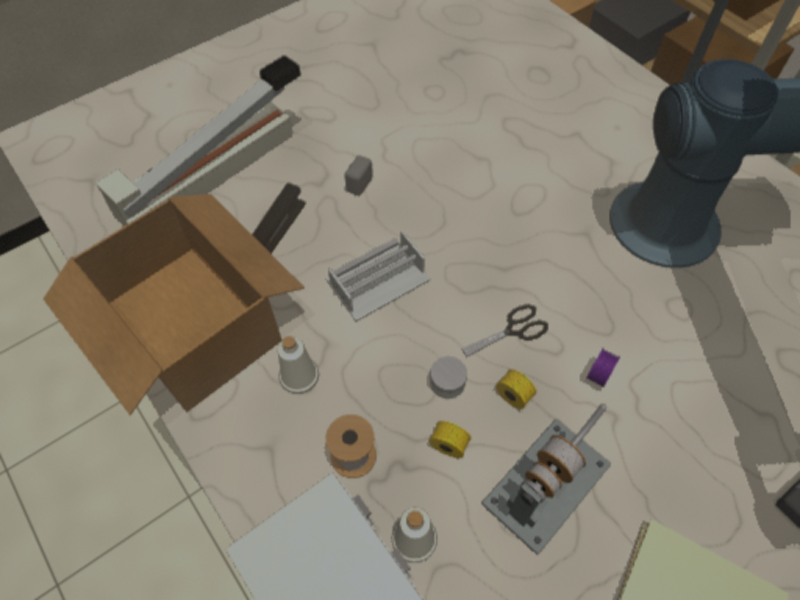

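View pics/top0b.png

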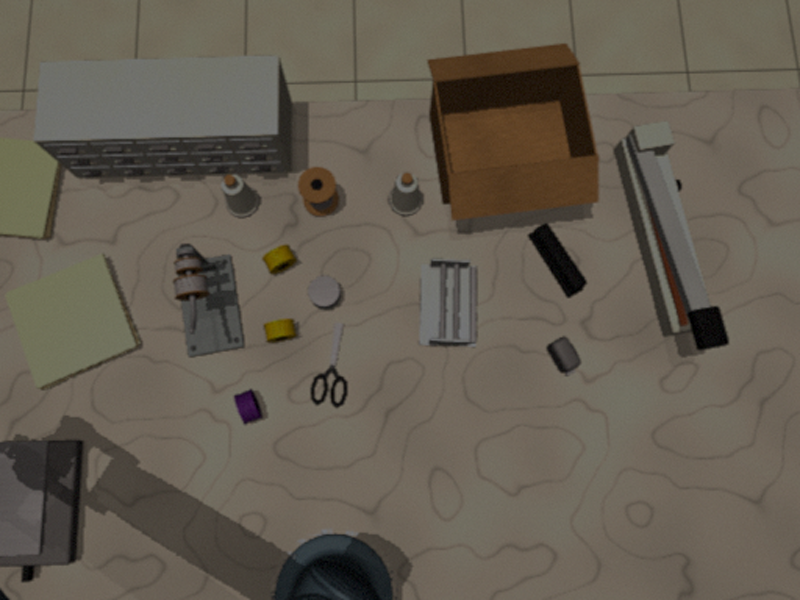

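The scene view shows the stand at about (545,485) with the wide reel at (562,458), narrow at (545,478) and bar tip (604,407). The cradle is near (378,275). In the top view the stand is at (212,305) and the cradle at (448,303), both roughly aligned with world x. I'll zoom in for accurate pixel positions.

```bash
python3 - <<'E'
import cv2,numpy as np
s=cv2.imread("pics/scene0.png");t=cv2.imread("pics/top0.png")
def crop(i,x,y,w,h,k):
    c=cv2.resize(i[y:y+h,x:x+w],None,fx=k,fy=k,interpolation=cv2.INTER_CUBIC)
    c=np.clip(c.astype(float)*(1.5 if i is t else 1.1),0,255).astype(np.uint8)
    for j in range(0,w,10): cv2.putText(c,str(x+j),(j*k,8),0,.3,(0,0,255),1); cv2.line(c,(j*k,9),(j*k,14),(0,0,255),1)
    for j in range(0,h,10): cv2.putText(c,str(y+j),(0,j*k+4),0,.3,(0,0,255),1); cv2.line(c,(20,j*k),(25,j*k),(0,0,255),1)
    return c
cv2.imwrite("pics/m1.png",np.hstack([crop(s,305,255,90,100,5)[:500],crop(t,108,150,55,100,5)[:500]])[:, :800])
a=crop(s,205,145,75,62,5); b=crop(t,262,162,50,62,5)
cv2.imwrite("pics/m2.png",np.hstack([a,b]))
E
```

```text
(no output)
```

View pics/m1.png

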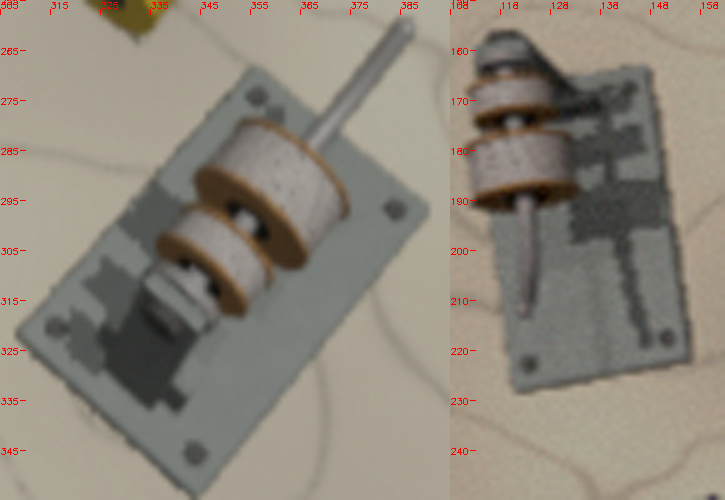

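View pics/m2.png

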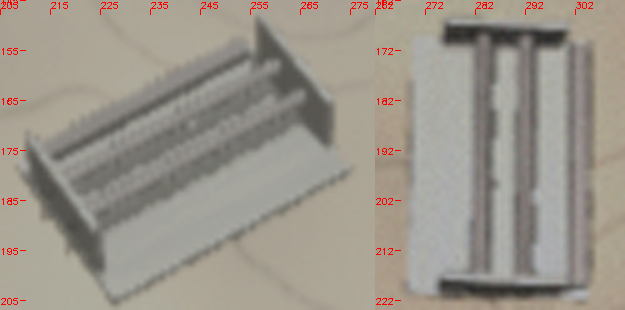

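Measured on the crops: scene base-plate corners (356.4,268.2), (390.8,297), (344.4,354.4), (308.6,321.6), with the bar tip at (386,260) in scene and (122.8,213) in top. Top rods at u≈284 and 292.4, v 169–217, with the lead-off edge at u≈303 (the −y side).

```bash
python3 - <<'E'
from h import *
np.set_printoptions(precision=4,suppress=True)
c=[onplane("scene",p,.012) for p in [(356.4,268.2),(390.8,297),(344.4,354.4),(308.6,321.6)]]
print("scene corners",np.array(c)); m=np.mean(c,0)
d=(c[3]+c[2]-c[0]-c[1])/2; print("mid",m,"len",np.linalg.norm(d),"yaw",np.degrees(np.arctan2(d[1],d[0])))
ct=[onplane("top",p,.012) for p in [(148,163),(156.2,222.2),(121.4,228.2)]]; print("top corners",np.array(ct)); print("mid", (ct[0]+ct[2])/2)
dd=ct[0]-ct[1]; print(np.degrees(np.arctan2(dd[1],dd[0])),np.linalg.norm(dd))
print("tip",tri((386,260),(122.8,213)))
# reels: front face centres / top silhouettes
for nm,uv,z in [("wideC",(451+74,169),.140)]: pass
print("wide front end/back end top view, z=.14",[onplane("top",p,.137) for p in [(123.5,184),(122.5,170)]])
r=[[onplane("top",p,.035) for p in q] for q in [((283.8,169),(283.6,217)),((292.2,169),(292.4,217))]]
print("rods",np.array(r),"mid",np.mean(np.array(r),(0,1)))
rs=[[onplane("scene",p,.035) for p in q] for q in [((260,158.4),(216.5,179)),((265.5,164.2),(223.5,185.5))]]
print("rods scene",np.array(rs),"mid",np.mean(np.array(rs),(0,1)))
E
```

```text
scene corners [[0.4605 0.171  0.012 ]
 [0.4453 0.2764 0.012 ]
 [0.6289 0.3064 0.012 ]
 [0.6462 0.2002 0.012 ]]
mid [0.5452 0.2385 0.012 ] len 0.1869665993723485 yaw 9.12133993989246
top corners [[0.643  0.1941 0.012 ]
 [0.4564 0.1656 0.012 ]
 [0.4411 0.2706 0.012 ]]
mid [0.542  0.2323 0.012 ]
8.694653258071325 0.18870961737345718
tip [0.4622 0.2238 0.1692]
wide front end/back end top view, z=.14 [array([0.5495, 0.2337, 0.137 ]), array([0.5901, 0.2377, 0.137 ])]
rods [[[ 0.6057 -0.2264  0.035 ]
  [ 0.4582 -0.2192  0.035 ]]

 [[ 0.605  -0.252   0.035 ]
  [ 0.4575 -0.2454  0.035 ]]] mid [ 0.5316 -0.2358  0.035 ]
rods scene [[[ 0.4583 -0.241   0.035 ]
  [ 0.6003 -0.258   0.035 ]]

 [[ 0.4581 -0.2148  0.035 ]
  [ 0.5969 -0.228   0.035 ]]] mid [ 0.5284 -0.2355  0.035 ]
```

```bash
python3 - <<'E'
from h import *
np.set_printoptions(precision=4,suppress=True)
u=np.array([.988,.155,0]);v=np.array([-.155,.988,0]);root=np.array([.6094,.2453,.14])
for n,l,h in [("w",(355.2,299.4),.016),("n",(345.2,310.4),.010)]:
    p=onplane("scene",l,.1372); c=p-h*u; print(n,"centre",c,"s from root",-(c-root)@u,"lat",(c-root)@v)
for n,uv in [("wide front rim low edge z=.107",(123.2,192)),("narrow rear upper edge",(120.5,164))]:
    p=onplane("top",uv,.107 if "w" == n[0] else .16); print(n,p,-(p-root)@u,(p-root)@v)
print("wide reel lat edges top",[(lambda p:(p-root)@v)(onplane("top",q,.137)) for q in [(112.5,184),(133.5,182)]])
print("narrow lat edges top",[(lambda p:(p-root)@v)(onplane("top",q,.137)) for q in [(112,169),(129,167.5)]])
# predicted check
for s in (22,48): print(s,proj("top",root-u*s/1000),proj("scene",root-u*s/1000))
print(proj("top",root-.149*u+[0,0,.038]),proj("scene",root-.149*u+[0,0,.038]))
E
```

```text
w centre [0.5501 0.2404 0.1372] s from root 0.05935026113317978 lat 0.00437990817979191
n centre [0.5897 0.2459 0.1372] s from root 0.019375795463618915 lat 0.0036048789225553582
wide front rim low edge z=.107 [0.5329 0.2421 0.107 ] 0.07611973648382202 0.008749090823320208
narrow rear upper edge [0.6015 0.2374 0.16  ] 0.009051569099649812 -0.006605375164624219
wide reel lat edges top [np.float64(0.028181434258725758), np.float64(-0.030586743478149186)]
narrow lat edges top [np.float64(0.024398686463770608), np.float64(-0.023476300756297013)]
22 [[120.7113 170.6172]] [[347.7305 304.6295]]
48 [[121.8495 179.458 ]] [[355.1324 296.0898]]
[[122.5964 212.4227]] [[386.6408 257.9219]]
```

```bash
python3 -m crank '[{"fingers":1,"dx":20,"dy":-24,"dz":0,"yaw":0.04},{"fingers":1,"dx":20,"dy":-24,"dz":0,"yaw":0.04},{"fingers":1,"dx":20,"dy":-24,"dz":0,"yaw":0.04},{"fingers":1,"dx":20,"dy":-24,"dz":0,"yaw":0.04},{"fingers":1,"dx":20,"dy":-24,"dz":0,"yaw":0.04},{"fingers":1,"dx":20,"dy":-24,"dz":0,"yaw":0.04},{"fingers":1,"dx":20,"dy":-24,"dz":0,"yaw":0.04},{"fingers":1,"dx":20,"dy":-24,"dz":0,"yaw":0.04}]'
python3 -m crank '[{"fingers":1,"dx":20,"dy":-24,"dz":0,"yaw":0.04},{"fingers":1,"dx":20,"dy":-24,"dz":0,"yaw":0.04},{"fingers":1,"dx":20,"dy":-24,"dz":0,"yaw":0.04},{"fingers":1,"dx":20,"dy":-24,"dz":0,"yaw":0.04},{"fingers":1,"dx":20,"dy":-24,"dz":0,"yaw":0.04},{"fingers":1,"dx":20,"dy":-24,"dz":0,"yaw":0.04},{"fingers":1,"dx":10,"dy":-16,"dz":0,"yaw":0.0},{"fingers":1,"dx":4,"dy":-7,"dz":0,"yaw":0}]'
cat >> h.py <<'E'
def st():
    o=arm.observe(); R=o["tcp_rot"]
    print("t",round(o["time_s"],2),"pos",(o["tool_pos"]*1000).round(1),"yang",np.degrees(np.arctan2(R[1,1],R[0,1])).round(1),"F",o["ft_force"].round(1),"T",o["wrist_torque"].round(2),"w",round(o["grip_width"]*85,1),"gf",round(o["grip_force"],1),"J",o["joint_positions"].round(0))
E
python3 -c "from h import *; st()"
```

```text
time_s: 1.1
tool_pos: [0.4163, 0.4045, 0.2418]
tcp_rot: [[-0.997, 0.083, -0.001], [0.083, 0.997, -0.0], [0.001, -0.001, -1.0]]
ft_force: [0.2, -0.3, -0.3]
grip_width: 1.004
grip_force: 0.0
time_s: 2.1
tool_pos: [0.5501, 0.2378, 0.2419]
tcp_rot: [[-0.988, -0.153, -0.001], [-0.153, 0.988, 0.0], [0.001, 0.0, -1.0]]
ft_force: [-0.8, 0.8, -0.1]
grip_width: 1.0
grip_force: 0.0
t 2.1 pos [550.1 237.8 241.9] yang 98.8 F [-0.8  0.8 -0.1] T [-0.    0.02 -0.04] w 85.0 gf 0.0 J [ 13.   7.  97.   0.  76. -86.]
```

```bash
python3 -m crank '[{"fingers":1,"dz":-20},{"fingers":1,"dz":-20},{"fingers":1,"dz":-20},{"fingers":1,"dz":-18},{"fingers":1,"dz":-15},{"fingers":1,"dz":-13},{"fingers":1,"dz":-8},{"fingers":1,"dz":-2}]'
python3 - <<'E'
from h import *
st()
s=arm.capture("scene");t=arm.capture("top")
cv2.imwrite("pics/g1.png",np.hstack([cv2.resize(s[235:355,290:410],(480,480)),cv2.resize(t[140:240,95:165],(320,457)).clip(0,255) if 0 else cv2.resize(t[140:240,95:165],(320,480))]))
E
```

```text
t 2.1 pos [550.1 237.8 241.9] yang 98.8 F [-0.8  0.8 -0.1] T [-0.    0.02 -0.04] w 85.0 gf 0.0 J [ 13.   7.  97.   0.  76. -86.]$[0]: bad value
```

View pics/g1.png

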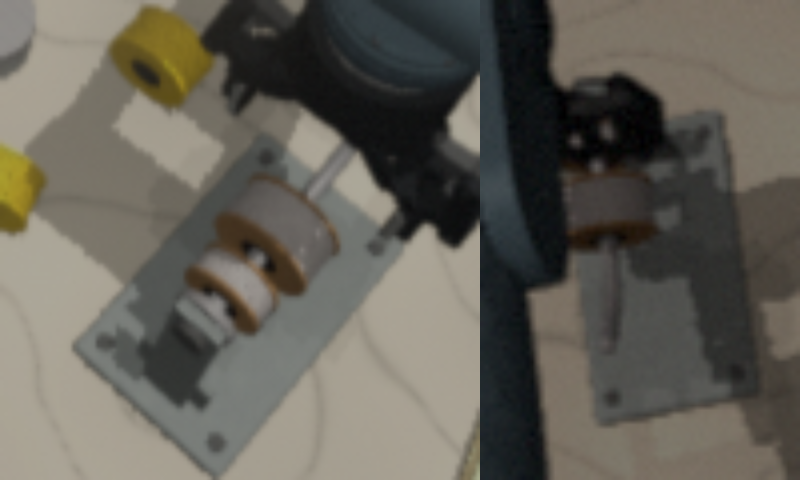

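The rows were refused because every field is needed. The picture shows the open hand astride the wide reel before descent. I'll repeat the descent with full rows.

```bash
python3 -m crank '[{"fingers":1,"dx":0,"dy":0,"dz":-20,"yaw":0},{"fingers":1,"dx":0,"dy":0,"dz":-20,"yaw":0},{"fingers":1,"dx":0,"dy":0,"dz":-20,"yaw":0},{"fingers":1,"dx":0,"dy":0,"dz":-18,"yaw":0},{"fingers":1,"dx":0,"dy":0,"dz":-15,"yaw":0},{"fingers":1,"dx":0,"dy":0,"dz":-13,"yaw":0},{"fingers":0.72,"dx":0,"dy":0,"dz":-8,"yaw":0},{"fingers":0.72,"dx":0,"dy":0,"dz":-2,"yaw":0}]' && python3 -m crank '[{"fingers":0.70,"dx":0,"dy":0,"dz":0,"yaw":0},{"fingers":0.70,"dx":0,"dy":0,"dz":0,"yaw":0},{"fingers":0.69,"dx":0,"dy":0,"dz":0,"yaw":0},{"fingers":0.69,"dx":0,"dy":0,"dz":0,"yaw":0},{"fingers":0.69,"dx":0,"dy":0,"dz":0,"yaw":0},{"fingers":0.69,"dx":0,"dy":0,"dz":0,"yaw":0},{"fingers":0.69,"dx":0,"dy":0,"dz":0,"yaw":0},{"fingers":0.69,"dx":0,"dy":0,"dz":0,"yaw":0}]'; python3 -c "from h import *; st()"
```

```text
time_s: 3.2
tool_pos: [0.5499, 0.2385, 0.1259]
tcp_rot: [[-0.988, -0.155, -0.0], [-0.155, 0.988, -0.0], [0.0, 0.0, -1.0]]
ft_force: [0.7, -0.2, -0.5]
grip_width: 0.72
grip_force: 0.0
time_s: 4.2
tool_pos: [0.55, 0.2385, 0.1263]
tcp_rot: [[-0.988, -0.155, -0.0], [-0.155, 0.988, -0.0], [0.0, -0.0, -1.0]]
ft_force: [-0.2, -0.3, -0.7]
grip_width: 0.696
grip_force: 31.8
t 4.2 pos [550.  238.5 126.3] yang 98.9 F [-0.2 -0.3 -0.7] T [-0.02  0.    0.01] w 59.2 gf 31.8 J [ 13.  15. 101.  -0.  64. -86.]
```

```bash
python3 -m crank '[{"fingers":0.692,"dx":0,"dy":0,"dz":2.8,"yaw":0},{"fingers":0.692,"dx":-6.9,"dy":-1.1,"dz":0,"yaw":0},{"fingers":0.692,"dx":-6.9,"dy":-1.1,"dz":0,"yaw":0},{"fingers":0.692,"dx":-6.9,"dy":-1.1,"dz":0,"yaw":0},{"fingers":0.692,"dx":-7.2,"dy":-1.1,"dz":0.4,"yaw":0},{"fingers":0.692,"dx":-7.2,"dy":-1.1,"dz":1.1,"yaw":0},{"fingers":0.692,"dx":0,"dy":0,"dz":0,"yaw":0},{"fingers":0.692,"dx":0,"dy":0,"dz":0,"yaw":0}]' ; python3 -c "from h import *; st()"
```

```text
time_s: 5.2
tool_pos: [0.5155, 0.2334, 0.1319]
tcp_rot: [[-0.988, -0.155, 0.002], [-0.155, 0.988, 0.001], [-0.002, 0.001, -1.0]]
ft_force: [-0.0, 1.0, 5.9]
grip_width: 0.703
grip_force: 32.4
t 5.2 pos [515.5 233.4 131.9] yang 98.9 F [-0.   1.   5.9] T [ 0.18  0.19 -0.01] w 59.8 gf 32.4 J [ 13.  10. 106.   0.  64. -86.]
```

```bash
python3 -m crank '[{"fingers":0.695,"dx":0,"dy":0,"dz":1.5,"yaw":0},{"fingers":0.695,"dx":-3.6,"dy":-0.6,"dz":0.9,"yaw":0},{"fingers":0.695,"dx":-3.5,"dy":-0.5,"dz":1.0,"yaw":0},{"fingers":0.695,"dx":-3.5,"dy":-0.5,"dz":1.2,"yaw":0},{"fingers":0.695,"dx":-3.4,"dy":-0.5,"dz":1.3,"yaw":0},{"fingers":0.695,"dx":0,"dy":0,"dz":0,"yaw":0},{"fingers":0.695,"dx":0,"dy":0,"dz":0,"yaw":0},{"fingers":0.695,"dx":0,"dy":0,"dz":0,"yaw":0}]' 
python3 - <<'E'
from h import *
st()
s=arm.capture("scene");t=arm.capture("top")
cv2.imwrite("pics/g2.png",np.hstack([cv2.resize(s[235:355,290:410],(480,480)),cv2.resize(t[140:240,95:165],(320,480))]))
E
```

```text
time_s: 6.2
tool_pos: [0.5024, 0.2313, 0.1366]
tcp_rot: [[-0.988, -0.154, 0.004], [-0.154, 0.988, 0.001], [-0.004, 0.001, -1.0]]
ft_force: [9.2, 4.1, -2.7]
grip_width: 0.7
grip_force: 29.9
t 6.2 pos [502.4 231.3 136.6] yang 98.9 F [ 9.2  4.1 -2.7] T [ 0.53 -1.06 -0.  ] w 59.5 gf 29.9 J [ 13.   8. 108.   0.  64. -86.]
```

View pics/g2.png

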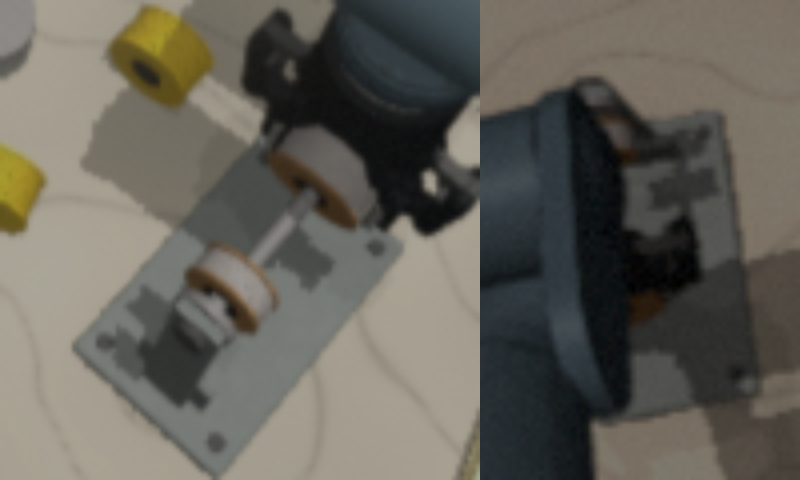

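The wide reel sits at the bend, gripped but binding slightly (9 N drag). I'll ease the grip so it can square itself.

```bash
python3 -m crank '[{"fingers":0.70,"dx":0,"dy":0,"dz":0,"yaw":0},{"fingers":0.70,"dx":0,"dy":0,"dz":0,"yaw":0},{"fingers":0.703,"dx":0,"dy":0,"dz":0,"yaw":0},{"fingers":0.703,"dx":0,"dy":0,"dz":0,"yaw":0},{"fingers":0.703,"dx":0,"dy":0,"dz":0,"yaw":0},{"fingers":0.703,"dx":0,"dy":0,"dz":0,"yaw":0},{"fingers":0.703,"dx":0,"dy":0,"dz":0,"yaw":0},{"fingers":0.703,"dx":0,"dy":0,"dz":0,"yaw":0}]';python3 -c "from h import *; st()" 
```

```text
time_s: 7.3
tool_pos: [0.5009, 0.2308, 0.1365]
tcp_rot: [[-0.988, -0.155, -0.0], [-0.155, 0.988, -0.0], [0.0, -0.0, -1.0]]
ft_force: [-0.8, -0.2, 0.4]
grip_width: 0.703
grip_force: 0.1
t 7.3 pos [500.9 230.8 136.5] yang 98.9 F [-0.8 -0.2  0.4] T [-0.09 -0.03 -0.02] w 59.8 gf 0.1 J [ 13.   8. 108.  -0.  64. -86.]
```

```bash
cat >> h.py <<'E'
def face(save=None,x0=290,x1=410,y0=225,y1=355):
    s=arm.capture("scene"); hsv=cv2.cvtColor(s,cv2.COLOR_BGR2HSV)
    m=((hsv[...,0]>5)&(hsv[...,0]<18)&(hsv[...,1]>110)).astype(np.uint8); k=np.zeros_like(m);k[y0:y1,x0:x1]=1;m*=k
    m=cv2.morphologyEx(m,cv2.MORPH_CLOSE,np.ones((3,3)))
    cs,_=cv2.findContours(m,cv2.RETR_EXTERNAL,cv2.CHAIN_APPROX_NONE)
    for c in sorted(cs,key=cv2.contourArea)[::-1][:3]:
        if len(c)>8:
            e=cv2.fitEllipse(c); print("face",np.round(e[0],1),np.round(e[1],1),round(e[2],0))
E
python3 -m crank '[{"fingers":0.70,"dx":0,"dy":0,"dz":0,"yaw":0},{"fingers":0.70,"dx":0,"dy":0,"dz":0,"yaw":0},{"fingers":0.70,"dx":-3.4,"dy":-0.5,"dz":1.4,"yaw":0},{"fingers":0.70,"dx":-3.3,"dy":-0.5,"dz":1.5,"yaw":0},{"fingers":0.70,"dx":-3.3,"dy":-0.5,"dz":1.6,"yaw":0},{"fingers":0.70,"dx":-3.1,"dy":-0.5,"dz":1.8,"yaw":0},{"fingers":0.70,"dx":0,"dy":0,"dz":0,"yaw":0},{"fingers":0.70,"dx":0,"dy":0,"dz":0,"yaw":0}]'
python3 - <<'E'
from h import *
st(); face()
o=arm.observe()["tool_pos"]; print(proj("scene",o+[0,0,.0085])) 
E
```

```text
time_s: 8.3
tool_pos: [0.4878, 0.2289, 0.1432]
tcp_rot: [[-0.988, -0.155, -0.0], [-0.155, 0.988, 0.0], [0.0, 0.0, -1.0]]
ft_force: [1.9, -0.5, 3.1]
grip_width: 0.706
grip_force: 6.8
t 8.3 pos [487.8 228.9 143.2] yang 98.9 F [ 1.9 -0.5  3.1] T [ 0.01 -0.12 -0.02] w 60.0 gf 6.8 J [ 13.   6. 110.   0.  64. -86.]
face [345.4 309.5] [ 4.7 20. ] 131.0
[[377.7410881  271.44054422]]
```

```bash
python3 -m crank '[{"fingers":0.70,"dx":-2.9,"dy":-0.5,"dz":2.2,"yaw":0},{"fingers":0.70,"dx":-2.8,"dy":-0.4,"dz":2.4,"yaw":0},{"fingers":0.70,"dx":-2.7,"dy":-0.4,"dz":2.5,"yaw":0},{"fingers":0.70,"dx":-2.6,"dy":-0.4,"dz":2.6,"yaw":0},{"fingers":0.70,"dx":-2.5,"dy":-0.4,"dz":2.6,"yaw":0},{"fingers":0.70,"dx":-2.5,"dy":-0.4,"dz":2.6,"yaw":0},{"fingers":0.70,"dx":0,"dy":0,"dz":0,"yaw":0},{"fingers":0.70,"dx":0,"dy":0,"dz":0,"yaw":0}]';python3 -c "from h import *; st();face()"
```

```text
time_s: 9.35
tool_pos: [0.4713, 0.2263, 0.1575]
tcp_rot: [[-0.988, -0.155, -0.001], [-0.155, 0.988, -0.0], [0.001, -0.0, -1.0]]
ft_force: [0.0, 0.7, 0.5]
grip_width: 0.7
grip_force: 6.4
t 9.35 pos [471.3 226.3 157.5] yang 98.9 F [0.  0.7 0.5] T [ 0.   -0.01 -0.01] w 59.5 gf 6.4 J [ 13.   3. 112.   0.  66. -86.]
face [345.2 309.3] [ 4.9 20.3] 131.0
face [388.9 262.6] [1.5 8.6] 126.0
face [379.9 255.8] [1.1 8.5] 128.0
```

```bash
python3 -m crank '[{"fingers":0.70,"dx":-4,"dy":-0.6,"dz":4,"yaw":0},{"fingers":0.70,"dx":-4,"dy":-0.6,"dz":4,"yaw":0},{"fingers":0.70,"dx":-4,"dy":-0.6,"dz":4,"yaw":0},{"fingers":0.70,"dx":-4,"dy":-0.6,"dz":4,"yaw":0},{"fingers":0.70,"dx":-1.8,"dy":-0.3,"dz":-2.5,"yaw":0},{"fingers":0.70,"dx":-1.6,"dy":-0.3,"dz":-3.3,"yaw":0},{"fingers":0.70,"dx":-0.7,"dy":-0.1,"dz":-3.7,"yaw":0},{"fingers":0.70,"dx":0,"dy":0,"dz":0,"yaw":0}]'
python3 - <<'E'
from h import *
st(); face()
s=arm.capture("scene");t=arm.capture("top")
cv2.imwrite("pics/g3.png",np.hstack([cv2.resize(s[210:330,320:440],(480,480)),cv2.resize(t[160:260,95:165],(320,480))]))
E
```

```text
time_s: 10.4
tool_pos: [0.4529, 0.2235, 0.165]
tcp_rot: [[-0.988, -0.154, 0.003], [-0.154, 0.988, 0.001], [-0.003, 0.0, -1.0]]
ft_force: [1.7, 0.5, 2.0]
grip_width: 0.699
grip_force: 7.3
t 10.4 pos [452.9 223.5 165. ] yang 98.9 F [1.7 0.5 2. ] T [ 0.12 -0.46  0.01] w 59.4 gf 7.3 J [ 13.  -1. 114.   0.  67. -86.]
face [345.4 309.5] [ 4.8 19.8] 131.0
face [388.4 267.4] [ 1.1 10.5] 129.0
face [377.9 259.1] [1.2 8.6] 127.0
```

View pics/g3.png

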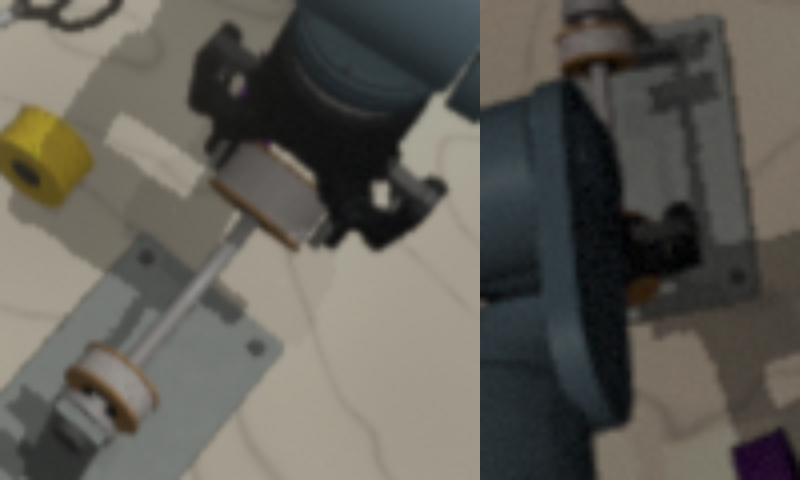

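The reel is on the tip with its back face still seen edge-on, so it remains tilted. I'll continue levering it level.

```bash
python3 -m crank '[{"fingers":0.70,"dx":0,"dy":0,"dz":-2.5,"yaw":0},{"fingers":0.70,"dx":0.2,"dy":0,"dz":-2.5,"yaw":0},{"fingers":0.70,"dx":0.3,"dy":0,"dz":-2.5,"yaw":0},{"fingers":0.70,"dx":0.3,"dy":0,"dz":-1.5,"yaw":0},{"fingers":0.70,"dx":0,"dy":0,"dz":0,"yaw":0},{"fingers":0.70,"dx":0,"dy":0,"dz":0,"yaw":0},{"fingers":0.70,"dx":0,"dy":0,"dz":0,"yaw":0},{"fingers":0.70,"dx":0,"dy":0,"dz":0,"yaw":0}]'
python3 -c "from h import *; st(); face()"
```

```text
time_s: 11.55
tool_pos: [0.4531, 0.2235, 0.1568]
tcp_rot: [[-0.988, -0.155, 0.001], [-0.155, 0.988, 0.0], [-0.001, 0.0, -1.0]]
ft_force: [-0.8, -0.3, 12.0]
grip_width: 0.702
grip_force: 9.5
t 11.55 pos [453.1 223.5 156.8] yang 98.9 F [-0.8 -0.3 12. ] T [-0.02  0.1  -0.01] w 59.7 gf 9.5 J [ 13.   0. 114.   0.  66. -86.]
face [382.7 263.5] [ 4.9 25.5] 129.0
face [345.2 309.4] [ 5.  19.6] 130.0
```

```bash
python3 -m crank '[{"fingers":0.69,"dx":0,"dy":0,"dz":0.5,"yaw":0},{"fingers":0.685,"dx":0,"dy":0,"dz":1,"yaw":0},{"fingers":0.685,"dx":-5,"dy":-0.8,"dz":1,"yaw":0},{"fingers":0.685,"dx":-6,"dy":-0.9,"dz":0,"yaw":0},{"fingers":0.685,"dx":-6,"dy":-0.9,"dz":0,"yaw":0},{"fingers":0.685,"dx":-4,"dy":-0.6,"dz":15,"yaw":0},{"fingers":0.685,"dx":0,"dy":0,"dz":30,"yaw":0},{"fingers":0.685,"dx":0,"dy":0,"dz":30,"yaw":0}]'
python3 -c "from h import *; st(); face()"
python3 -m crank '[{"fingers":0.685,"dx":4,"dy":-15,"dz":10,"yaw":-0.014},{"fingers":0.685,"dx":4,"dy":-28,"dz":0,"yaw":-0.014},{"fingers":0.685,"dx":4,"dy":-28,"dz":0,"yaw":-0.014},{"fingers":0.685,"dx":4,"dy":-28,"dz":0,"yaw":-0.014},{"fingers":0.685,"dx":4,"dy":-28,"dz":0,"yaw":-0.014},{"fingers":0.685,"dx":4,"dy":-28,"dz":0,"yaw":-0.014},{"fingers":0.685,"dx":4,"dy":-28,"dz":0,"yaw":-0.014},{"fingers":0.685,"dx":4,"dy":-28,"dz":0,"yaw":-0.014}]'
python3 -c "from h import *; st()"
```

```text
time_s: 12.6
tool_pos: [0.4302, 0.2199, 0.2329]
tcp_rot: [[-0.988, -0.155, -0.003], [-0.155, 0.988, -0.001], [0.003, -0.0, -1.0]]
ft_force: [-0.3, 0.0, -2.2]
grip_width: 0.696
grip_force: 46.7
t 12.6 pos [430.2 219.9 232.9] yang 98.9 F [-0.3  0.  -2.2] T [ 0.01 -0.04 -0.02] w 59.2 gf 46.7 J [ 14.  -8. 114.   0.  75. -85.]
face [398.2 241.7] [ 6.9 27.6] 127.0
face [345.4 309.5] [ 4.8 19.8] 131.0
time_s: 13.65
tool_pos: [0.4623, 0.0075, 0.2413]
tcp_rot: [[-0.999, -0.042, -0.003], [-0.042, 0.999, 0.0], [0.003, 0.001, -1.0]]
ft_force: [-0.3, -0.2, -0.4]
grip_width: 0.694
grip_force: 46.7
t 13.65 pos [462.3   7.5 241.3] yang 92.4 F [-0.3 -0.2 -0.4] T [-0.05  0.    0.06] w 59.0 gf 46.7 J [ -13.  -12.  116.   -0.   76. -106.]
```

```bash
python3 -m crank '[{"fingers":0.685,"dx":4.5,"dy":-32,"dz":0,"yaw":-0.014},{"fingers":0.685,"dx":4.5,"dy":-32,"dz":0,"yaw":-0.014},{"fingers":0.685,"dx":4.5,"dy":-32,"dz":0,"yaw":-0.014},{"fingers":0.685,"dx":4.5,"dy":-32,"dz":0,"yaw":-0.014},{"fingers":0.685,"dx":4.5,"dy":-32,"dz":0,"yaw":-0.014},{"fingers":0.685,"dx":4.5,"dy":-32,"dz":0,"yaw":-0.014},{"fingers":0.685,"dx":4,"dy":-30,"dz":0,"yaw":-0.014},{"fingers":0.685,"dx":3.5,"dy":-18,"dz":0,"yaw":-0.014}]'
python3 -m crank '[{"fingers":0.685,"dx":0,"dy":-1,"dz":-25,"yaw":0},{"fingers":0.685,"dx":0,"dy":0,"dz":-25,"yaw":0},{"fingers":0.685,"dx":0,"dy":0,"dz":-25,"yaw":0},{"fingers":0.685,"dx":0,"dy":0,"dz":-25,"yaw":0},{"fingers":0.685,"dx":0,"dy":0,"dz":-25,"yaw":0},{"fingers":0.685,"dx":0,"dy":0,"dz":-25,"yaw":0},{"fingers":0.685,"dx":0,"dy":0,"dz":-14,"yaw":0},{"fingers":0.685,"dx":0,"dy":0,"dz":0,"yaw":0}]'
python3 - <<'E'
from h import *
st()
s=arm.capture("scene");t=arm.capture("top")
cv2.imwrite("pics/g4.png",np.hstack([cv2.resize(s[110:230,170:290],(480,480)),cv2.resize(t[145:245,250:320],(320,480))]))
E
```

```text
time_s: 14.65
tool_pos: [0.4968, -0.2323, 0.2413]
tcp_rot: [[-0.997, 0.071, -0.003], [0.071, 0.997, 0.002], [0.003, 0.002, -1.0]]
ft_force: [-0.1, -0.3, -1.8]
grip_width: 0.693
grip_force: 46.8
time_s: 15.65
tool_pos: [0.4971, -0.2313, 0.0775]
tcp_rot: [[-0.998, 0.069, -0.002], [0.069, 0.998, 0.002], [0.003, 0.002, -1.0]]
ft_force: [0.2, -0.3, -0.4]
grip_width: 0.696
grip_force: 46.8
t 15.65 pos [ 497.1 -231.3   77.5] yang 86.0 F [ 0.2 -0.3 -0.4] T [-0.03 -0.04 -0.04] w 59.1 gf 46.8 J [ -37.   13.  110.    0.   58. -123.]
```

View pics/g4.png

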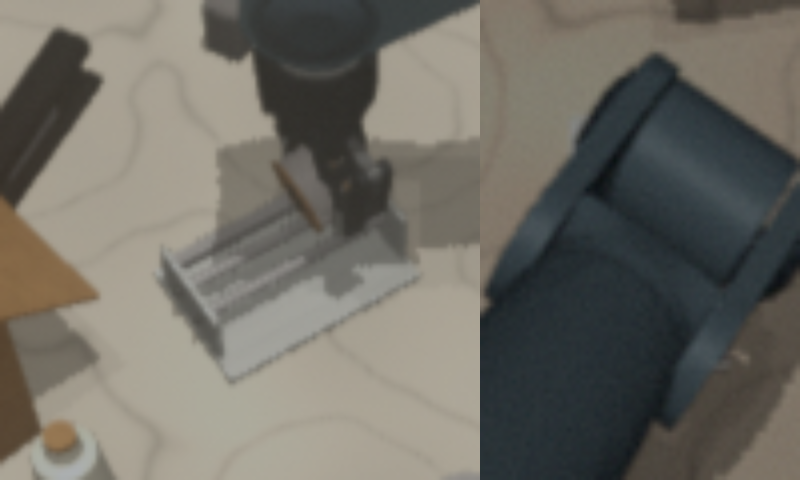

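The reel is hanging above the near end of the rods. I'll lower it slowly.

```bash
python3 -m crank '[{"fingers":0.685,"dx":0,"dy":-2,"dz":-7,"yaw":0},{"fingers":0.685,"dx":0,"dy":0,"dz":-6,"yaw":0},{"fingers":0.69,"dx":0,"dy":0,"dz":-3,"yaw":0},{"fingers":0.695,"dx":0,"dy":0,"dz":-1,"yaw":0},{"fingers":0.698,"dx":0,"dy":0,"dz":-1,"yaw":0},{"fingers":0.698,"dx":0,"dy":0,"dz":-1,"yaw":0},{"fingers":0.698,"dx":0,"dy":0,"dz":-1,"yaw":0},{"fingers":0.698,"dx":0,"dy":0,"dz":0,"yaw":0}]'
python3 -c "from h import *; st()"
```

```text
time_s: 16.75
tool_pos: [0.498, -0.2339, 0.0586]
tcp_rot: [[-0.998, 0.069, -0.0], [0.069, 0.998, 0.0], [0.0, 0.0, -1.0]]
ft_force: [-0.1, 0.2, -0.7]
grip_width: 0.7
grip_force: 21.3
t 16.75 pos [ 498.  -233.9   58.6] yang 86.1 F [-0.1  0.2 -0.7] T [-0.01  0.03  0.05] w 59.5 gf 21.3 J [ -37.   15.  110.    0.   55. -123.]
```

```bash
python3 -m crank '[{"fingers":0.698,"dx":0,"dy":0,"dz":-0.7,"yaw":0},{"fingers":0.698,"dx":0,"dy":0,"dz":-0.7,"yaw":0},{"fingers":0.698,"dx":0,"dy":0,"dz":-0.7,"yaw":0},{"fingers":0.698,"dx":0,"dy":0,"dz":-0.7,"yaw":0},{"fingers":0.698,"dx":0,"dy":0,"dz":-0.7,"yaw":0},{"fingers":0.698,"dx":0,"dy":0,"dz":-0.7,"yaw":0},{"fingers":0.698,"dx":0,"dy":0,"dz":0,"yaw":0},{"fingers":0.698,"dx":0,"dy":0,"dz":0,"yaw":0}]'
python3 -c "from h import *; st()"
```

```text
time_s: 17.75
tool_pos: [0.4983, -0.2343, 0.056]
tcp_rot: [[-0.998, 0.068, -0.0], [0.068, 0.998, -0.0], [0.0, -0.0, -1.0]]
ft_force: [-5.1, 1.8, 11.2]
grip_width: 0.698
grip_force: 22.0
t 17.75 pos [ 498.3 -234.3   56. ] yang 86.1 F [-5.1  1.8 11.2] T [ 0.38  0.77 -0.03] w 59.3 gf 22.0 J [ -37.   15.  110.   -0.   55. -123.]
```

```bash
python3 -m crank '[{"fingers":0.701,"dx":0,"dy":0,"dz":0,"yaw":0},{"fingers":0.703,"dx":0,"dy":0,"dz":0,"yaw":0},{"fingers":0.706,"dx":0,"dy":0,"dz":0,"yaw":0},{"fingers":0.72,"dx":0,"dy":0,"dz":0,"yaw":0},{"fingers":0.8,"dx":0,"dy":0,"dz":0,"yaw":0},{"fingers":1,"dx":0,"dy":0,"dz":0,"yaw":0},{"fingers":1,"dx":0,"dy":0,"dz":8,"yaw":0},{"fingers":1,"dx":0,"dy":0,"dz":20,"yaw":0}]'
python3 -m crank '[{"fingers":1,"dx":0,"dy":0,"dz":30,"yaw":0},{"fingers":1,"dx":0,"dy":0,"dz":30,"yaw":0},{"fingers":1,"dx":0,"dy":0,"dz":30,"yaw":0},{"fingers":1,"dx":0,"dy":5,"dz":30,"yaw":0},{"fingers":1,"dx":0,"dy":25,"dz":30,"yaw":0.014},{"fingers":1,"dx":5,"dy":35,"dz":0,"yaw":0.014},{"fingers":1,"dx":5,"dy":35,"dz":0,"yaw":0.014},{"fingers":1,"dx":5,"dy":35,"dz":0,"yaw":0.014}]'
python3 - <<'E'
from h import *
st(); s=arm.capture("scene"); t=arm.capture("top"); cv2.imwrite("pics/g5s.png",s);cv2.imwrite("pics/g5t.png",t)
face(None,195,290,130,215)
E
```

```text
time_s: 18.75
tool_pos: [0.4974, -0.2335, 0.0823]
tcp_rot: [[-0.998, 0.069, -0.002], [0.069, 0.998, 0.001], [0.002, 0.001, -1.0]]
ft_force: [0.0, -0.2, -0.0]
grip_width: 0.999
grip_force: 0.0
time_s: 19.75
tool_pos: [0.5131, -0.0979, 0.2333]
tcp_rot: [[-1.0, 0.013, 0.001], [0.013, 1.0, -0.0], [-0.001, -0.0, -1.0]]
ft_force: [1.1, -0.1, -0.6]
grip_width: 1.002
grip_force: 0.0
t 19.75 pos [513.1 -97.9 233.3] yang 89.3 F [ 1.1 -0.1 -0.6] T [0.04 0.05 0.06] w 85.1 gf 0.0 J [ -23.   -3.  108.    0.   74. -113.]
```

```bash
python3 - <<'E'
from h import *
for n,a,b,r in(("scene","pics/scene0.png","pics/g5s.png",(195,290,120,215)),("top","pics/top0.png","pics/g5t.png",(250,320,150,235))):
    A=cv2.imread(a).astype(int);B=cv2.imread(b).astype(int)
    h=cv2.cvtColor(B.astype(np.uint8),cv2.COLOR_BGR2HSV)
    m=(abs(A-B).sum(2)>60).astype(np.uint8); x0,x1,y0,y1=r
    c=m[y0:y1,x0:x1]; k,l,stt,ce=cv2.connectedComponentsWithStats(c)
    for i in np.argsort(-stt[1:,4])[:3]+1: print(n,stt[i]+[x0,y0,0,0,0],ce[i]+[x0,y0])
    print("pred wide centre",proj(n,[.4975,-.2335,.0675]))
E
```

```text
scene [ 239  120   51   95 2499] [269.75830332 168.68347339]
scene [239 153  27  25 235] [248.5787234  165.19574468]
scene [236 169   4   2   5] [237.6 169.6]
pred wide centre [[250.55145403 160.14382479]]
top [ 250  150   50   85 2297] [265.7152808  194.92294297]
pred wide centre [[288.6900357 201.9737138]]
```

```bash
python3 -m crank '[{"fingers":1,"dx":6,"dy":28,"dz":0,"yaw":0.014},{"fingers":1,"dx":6,"dy":28,"dz":0,"yaw":0.014},{"fingers":1,"dx":6,"dy":28,"dz":0,"yaw":0.014},{"fingers":1,"dx":6,"dy":28,"dz":0,"yaw":0.014},{"fingers":1,"dx":6,"dy":28,"dz":0,"yaw":0.014},{"fingers":1,"dx":6,"dy":28,"dz":0,"yaw":0.014},{"fingers":1,"dx":6,"dy":28,"dz":0,"yaw":0.014},{"fingers":1,"dx":6,"dy":28,"dz":0,"yaw":0.014}]' | head -2
python3 - <<'E'
from h import *
st(); s=arm.capture("scene"); t=arm.capture("top"); 
cv2.imwrite("pics/g6.png",np.hstack([cv2.resize(s[130:230,190:290],(480,480)),cv2.resize(t[145:245,250:317],(320,480))]))
E
python3 -m crank '[{"fingers":1,"dx":7,"dy":28,"dz":0,"yaw":0.014},{"fingers":1,"dx":7,"dy":28,"dz":0,"yaw":0.014},{"fingers":1,"dx":7,"dy":28,"dz":0,"yaw":0.014},{"fingers":1,"dx":7,"dy":28,"dz":0,"yaw":0.014},{"fingers":1,"dx":1,"dy":5.5,"dz":-5,"yaw":0},{"fingers":1,"dx":0,"dy":0,"dz":-15,"yaw":0},{"fingers":1,"dx":0,"dy":0,"dz":-10,"yaw":0},{"fingers":1,"dx":0,"dy":0,"dz":0,"yaw":0}]'
python3 -c "from h import *; st();face()"
```

```text
time_s: 20.9
tool_pos: [0.5616, 0.1248, 0.2328]
t 20.9 pos [561.6 124.8 232.8] yang 95.6 F [1.1 0.8 0. ] T [-0.01  0.02 -0.03] w 84.9 gf 0.0 J [  1.   5. 101.  -0.  74. -94.]
time_s: 22.0
tool_pos: [0.5891, 0.2415, 0.2006]
tcp_rot: [[-0.988, -0.154, -0.003], [-0.154, 0.988, -0.001], [0.003, -0.0, -1.0]]
ft_force: [-0.5, -0.4, 0.2]
grip_width: 0.999
grip_force: 0.0
t 22.0 pos [589.1 241.5 200.6] yang 98.8 F [-0.5 -0.4  0.2] T [-0.02 -0.    0.02] w 84.9 gf 0.0 J [ 12.  15.  93.  -0.  72. -87.]
face [345.  309.2] [ 5.3 20.1] 130.0
```

View pics/g6.png

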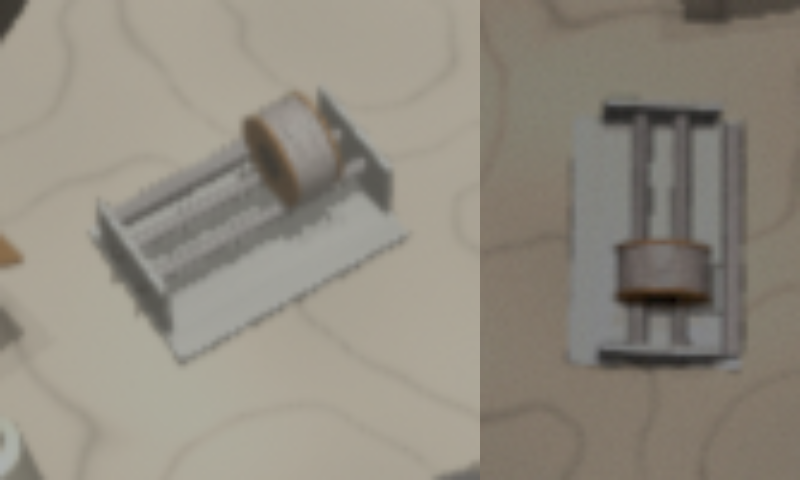

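The wide reel lies level and centred across the rods at the near end (scene crop (295,150), top crop (663,270)). Next is the narrow reel.

```bash
python3 -m crank '[{"fingers":1,"dx":1,"dy":1.5,"dz":-20,"yaw":0},{"fingers":1,"dx":0,"dy":0,"dz":-20,"yaw":0},{"fingers":1,"dx":0,"dy":0,"dz":-20,"yaw":0},{"fingers":0.8,"dx":0,"dy":0,"dz":-12,"yaw":0},{"fingers":0.65,"dx":0,"dy":0,"dz":-2.5,"yaw":0},{"fingers":0.58,"dx":0,"dy":0,"dz":0,"yaw":0},{"fingers":0.56,"dx":0,"dy":0,"dz":0,"yaw":0},{"fingers":0.555,"dx":0,"dy":0,"dz":0,"yaw":0}]'
python3 -m crank '[{"fingers":0.555,"dx":0,"dy":0,"dz":0,"yaw":0},{"fingers":0.555,"dx":0,"dy":0,"dz":0,"yaw":0},{"fingers":0.556,"dx":0,"dy":0,"dz":2.8,"yaw":0},{"fingers":0.556,"dx":-6.9,"dy":-1.1,"dz":0,"yaw":0},{"fingers":0.556,"dx":-6.9,"dy":-1.1,"dz":0,"yaw":0},{"fingers":0.556,"dx":-6.9,"dy":-1.1,"dz":0,"yaw":0},{"fingers":0.556,"dx":0,"dy":0,"dz":0,"yaw":0},{"fingers":0.556,"dx":0,"dy":0,"dz":0,"yaw":0}]'
python3 -c "from h import *; st();face()"
```

```text
time_s: 23.05
tool_pos: [0.5914, 0.2442, 0.1288]
tcp_rot: [[-0.988, -0.155, 0.001], [-0.155, 0.988, 0.0], [-0.001, 0.0, -1.0]]
ft_force: [0.1, 0.3, 0.8]
grip_width: 0.564
grip_force: 15.6
time_s: 24.05
tool_pos: [0.5704, 0.2408, 0.1309]
tcp_rot: [[-0.988, -0.155, 0.0], [-0.155, 0.988, 0.0], [-0.0, -0.0, -1.0]]
ft_force: [0.0, 0.4, -1.0]
grip_width: 0.558
grip_force: 15.6
t 24.05 pos [570.4 240.8 130.9] yang 98.9 F [ 0.   0.4 -1. ] T [0.05 0.01 0.02] w 47.4 gf 15.6 J [ 12.  17.  98.  -0.  65. -86.]
face [350.  301.3] [ 6.1 21.8] 132.0
```

```bash
python3 -m crank '[{"fingers":0.558,"dx":-7.9,"dy":-1.2,"dz":0,"yaw":0},{"fingers":0.558,"dx":-7.9,"dy":-1.2,"dz":0,"yaw":0},{"fingers":0.558,"dx":-7.9,"dy":-1.2,"dz":0,"yaw":0},{"fingers":0.558,"dx":-7.9,"dy":-1.3,"dz":0,"yaw":0},{"fingers":0.558,"dx":-7.9,"dy":-1.2,"dz":0.2,"yaw":0},{"fingers":0.559,"dx":-7.2,"dy":-1.2,"dz":0.6,"yaw":0},{"fingers":0.559,"dx":-5,"dy":-0.8,"dz":0.8,"yaw":0},{"fingers":0.559,"dx":0,"dy":0,"dz":0,"yaw":0}]'
python3 -c "from h import *; st();face()"
```

```text
time_s: 25.1
tool_pos: [0.5184, 0.2327, 0.1325]
tcp_rot: [[-0.988, -0.155, 0.0], [-0.155, 0.988, 0.0], [-0.0, -0.0, -1.0]]
ft_force: [0.3, 0.7, 0.3]
grip_width: 0.558
grip_force: 11.2
t 25.1 pos [518.4 232.7 132.5] yang 98.9 F [0.3 0.7 0.3] T [-0.05  0.01 -0.03] w 47.4 gf 11.2 J [ 13.  10. 106.  -0.  64. -86.]
face [365.  284.1] [ 6.7 21.1] 130.0
```

```bash
python3 -m crank '[{"fingers":0.56,"dx":-6.6,"dy":-1,"dz":1.4,"yaw":0},{"fingers":0.56,"dx":-6.1,"dy":-1,"dz":1.9,"yaw":0},{"fingers":0.56,"dx":0,"dy":0,"dz":0,"yaw":0},{"fingers":0.56,"dx":-6,"dy":-0.9,"dz":2.4,"yaw":0},{"fingers":0.56,"dx":-2.9,"dy":-0.5,"dz":1.5,"yaw":0},{"fingers":0.56,"dx":-2.8,"dy":-0.4,"dz":1.5,"yaw":0},{"fingers":0.56,"dx":0,"dy":0,"dz":0,"yaw":0},{"fingers":0.56,"dx":0,"dy":0,"dz":0,"yaw":0}]'
python3 -c "from h import *; st();face()"
```

```text
time_s: 26.15
tool_pos: [0.494, 0.2289, 0.1414]
tcp_rot: [[-0.988, -0.155, -0.001], [-0.155, 0.988, 0.0], [0.001, 0.0, -1.0]]
ft_force: [-0.8, 2.0, 3.6]
grip_width: 0.564
grip_force: 7.3
t 26.15 pos [494.  228.9 141.4] yang 98.9 F [-0.8  2.   3.6] T [0.37 0.21 0.01] w 47.9 gf 7.3 J [ 13.   7. 109.   0.  64. -86.]
face [371.5 276. ] [ 2.7 20.7] 130.0
```

```bash
python3 -m crank '[{"fingers":0.56,"dx":-2.8,"dy":-0.4,"dz":1.8,"yaw":0},{"fingers":0.56,"dx":-2.7,"dy":-0.4,"dz":1.8,"yaw":0},{"fingers":0.56,"dx":-2.6,"dy":-0.4,"dz":2,"yaw":0},{"fingers":0.56,"dx":-2.6,"dy":-0.4,"dz":2.1,"yaw":0},{"fingers":0.56,"dx":-2.6,"dy":-0.4,"dz":2.4,"yaw":0},{"fingers":0.56,"dx":-2.6,"dy":-0.4,"dz":2.5,"yaw":0},{"fingers":0.56,"dx":0,"dy":0,"dz":0,"yaw":0},{"fingers":0.56,"dx":0,"dy":0,"dz":0,"yaw":0}]'
python3 -c "from h import *; st();face()"
```

```text
time_s: 27.2
tool_pos: [0.4775, 0.2263, 0.1535]
tcp_rot: [[-0.988, -0.155, -0.002], [-0.155, 0.988, -0.001], [0.002, -0.0, -1.0]]
ft_force: [-3.6, 1.2, -1.9]
grip_width: 0.559
grip_force: 6.6
t 27.2 pos [477.5 226.3 153.5] yang 98.9 F [-3.6  1.2 -1.9] T [0.22 0.53 0.06] w 47.5 gf 6.6 J [ 13.   4. 111.  -0.  66. -86.]
```

```bash
python3 -m crank '[{"fingers":0.56,"dx":-4.2,"dy":-0.7,"dz":4.3,"yaw":0},{"fingers":0.56,"dx":-4.2,"dy":-0.7,"dz":4.3,"yaw":0},{"fingers":0.56,"dx":-4.2,"dy":-0.7,"dz":4.3,"yaw":0},{"fingers":0.56,"dx":-4.2,"dy":-0.7,"dz":4.2,"yaw":0},{"fingers":0.559,"dx":-1.9,"dy":-0.3,"dz":-2,"yaw":0},{"fingers":0.559,"dx":-0.7,"dy":-0.1,"dz":-2.1,"yaw":0},{"fingers":0.559,"dx":-0.2,"dy":0,"dz":-2.2,"yaw":0},{"fingers":0.559,"dx":0,"dy":0,"dz":0,"yaw":0}]'
python3 -c "from h import *; st();face()"
python3 -m crank '[{"fingers":0.559,"dx":0.5,"dy":0,"dz":-2.2,"yaw":0},{"fingers":0.559,"dx":0.5,"dy":0,"dz":-2.2,"yaw":0},{"fingers":0.559,"dx":0,"dy":0,"dz":0,"yaw":0},{"fingers":0.559,"dx":0,"dy":0,"dz":0,"yaw":0},{"fingers":0.559,"dx":0,"dy":0,"dz":0,"yaw":0},{"fingers":0.559,"dx":0,"dy":0,"dz":0,"yaw":0},{"fingers":0.559,"dx":0,"dy":0,"dz":0,"yaw":0},{"fingers":0.559,"dx":0,"dy":0,"dz":0,"yaw":0}]'
python3 -c "from h import *; st();face()"
```

```text
time_s: 28.25
tool_pos: [0.4605, 0.2238, 0.1662]
tcp_rot: [[-0.988, -0.154, 0.005], [-0.154, 0.988, 0.002], [-0.005, 0.001, -1.0]]
ft_force: [1.3, 1.6, 4.5]
grip_width: 0.562
grip_force: 7.1
t 28.25 pos [460.5 223.8 166.2] yang 98.9 F [1.3 1.6 4.5] T [ 0.33 -0.35  0.05] w 47.8 gf 7.1 J [ 13.   0. 113.   0.  67. -86.]
time_s: 29.3
tool_pos: [0.4614, 0.2239, 0.162]
tcp_rot: [[-0.988, -0.155, 0.004], [-0.155, 0.988, 0.001], [-0.004, 0.001, -1.0]]
ft_force: [-0.0, 2.0, 8.0]
grip_width: 0.562
grip_force: 7.9
t 29.3 pos [461.4 223.9 162. ] yang 98.9 F [-0.  2.  8.] T [ 0.36 -0.14 -0.  ] w 47.8 gf 7.9 J [ 13.   1. 113.   0.  66. -86.]
```

```bash
python3 -m crank '[{"fingers":0.559,"dx":-1.5,"dy":-0.2,"dz":0.8,"yaw":0},{"fingers":0.559,"dx":-1.5,"dy":-0.2,"dz":0,"yaw":0},{"fingers":0.559,"dx":0,"dy":0,"dz":-1.5,"yaw":0},{"fingers":0.559,"dx":0,"dy":0,"dz":-1.5,"yaw":0},{"fingers":0.559,"dx":0,"dy":0,"dz":-1,"yaw":0},{"fingers":0.559,"dx":0,"dy":0,"dz":-1,"yaw":0},{"fingers":0.559,"dx":0,"dy":0,"dz":0,"yaw":0},{"fingers":0.559,"dx":0,"dy":0,"dz":0,"yaw":0}]'
python3 - <<'E'
from h import *
st();face()
s=arm.capture("scene");cv2.imwrite("pics/g7.png",cv2.resize(s[210:330,320:440],(480,480)))
hsv=cv2.cvtColor(s,cv2.COLOR_BGR2HSV)
m=((hsv[...,0]>5)&(hsv[...,0]<20)&(hsv[...,1]>90)).astype(np.uint8)
k,l,q,c=cv2.connectedComponentsWithStats(m)
for i in range(1,k):
    if 340<c[i][0]<420 and 230<c[i][1]<300 and q[i][4]>3: print(q[i],c[i])
E
```

```text
time_s: 30.35
tool_pos: [0.459, 0.2235, 0.1586]
tcp_rot: [[-0.988, -0.155, 0.006], [-0.155, 0.988, 0.002], [-0.006, 0.001, -1.0]]
ft_force: [1.0, 2.5, 11.4]
grip_width: 0.561
grip_force: 8.4
t 30.35 pos [459.  223.5 158.6] yang 98.9 F [ 1.   2.5 11.4] T [ 0.29 -0.15 -0.04] w 47.7 gf 8.4 J [ 13.   0. 113.   0.  66. -86.]
face [382.8 262.4] [ 4.2 20.7] 129.0
[374 255  19  15  79] [383.02531646 262.02531646]
```

```bash
python3 -m crank '[{"fingers":0.55,"dx":0,"dy":0,"dz":0.5,"yaw":0},{"fingers":0.545,"dx":0,"dy":0,"dz":1,"yaw":0},{"fingers":0.545,"dx":-5,"dy":-0.8,"dz":0.5,"yaw":0},{"fingers":0.545,"dx":-6,"dy":-0.9,"dz":0,"yaw":0},{"fingers":0.545,"dx":-6,"dy":-0.9,"dz":0,"yaw":0},{"fingers":0.545,"dx":-4,"dy":-0.6,"dz":15,"yaw":0},{"fingers":0.545,"dx":0,"dy":0,"dz":30,"yaw":0},{"fingers":0.545,"dx":0,"dy":0,"dz":30,"yaw":0}]'
python3 -c "from h import *; st(); face()"
python3 -m crank '[{"fingers":0.545,"dx":4,"dy":-15,"dz":10,"yaw":-0.014},{"fingers":0.545,"dx":8,"dy":-30,"dz":0,"yaw":-0.014},{"fingers":0.545,"dx":8,"dy":-30,"dz":0,"yaw":-0.014},{"fingers":0.545,"dx":8,"dy":-30,"dz":0,"yaw":-0.014},{"fingers":0.545,"dx":8,"dy":-30,"dz":0,"yaw":-0.014},{"fingers":0.545,"dx":8,"dy":-30,"dz":0,"yaw":-0.014},{"fingers":0.545,"dx":8,"dy":-30,"dz":0,"yaw":-0.014},{"fingers":0.545,"dx":8,"dy":-30,"dz":0,"yaw":-0.014}]'
python3 -m crank '[{"fingers":0.545,"dx":8,"dy":-30,"dz":0,"yaw":-0.014},{"fingers":0.545,"dx":8,"dy":-30,"dz":0,"yaw":-0.014},{"fingers":0.545,"dx":8,"dy":-30,"dz":0,"yaw":-0.014},{"fingers":0.545,"dx":8,"dy":-30,"dz":0,"yaw":-0.014},{"fingers":0.545,"dx":8,"dy":-30,"dz":0,"yaw":-0.014},{"fingers":0.545,"dx":8,"dy":-30,"dz":0,"yaw":-0.014},{"fingers":0.545,"dx":8,"dy":-30,"dz":0,"yaw":-0.014},{"fingers":0.545,"dx":8,"dy":-15,"dz":0,"yaw":-0.014}]'
python3 -c "from h import *; st()"
```

```text
time_s: 31.45
tool_pos: [0.4349, 0.2195, 0.2338]
tcp_rot: [[-0.988, -0.155, -0.001], [-0.155, 0.988, -0.001], [0.001, -0.0, -1.0]]
ft_force: [0.7, 0.2, -0.2]
grip_width: 0.547
grip_force: 37.9
t 31.45 pos [434.9 219.5 233.8] yang 98.9 F [ 0.7  0.2 -0.2] T [ 0.03 -0.01  0.  ] w 46.5 gf 37.9 J [ 13.  -8. 113.  -0.  75. -85.]
face [398.8 240.8] [ 5.4 21.1] 128.0
time_s: 32.5
tool_pos: [0.4949, -0.0071, 0.2418]
tcp_rot: [[-0.999, -0.042, -0.003], [-0.042, 0.999, 0.0], [0.003, 0.0, -1.0]]
ft_force: [0.4, -0.3, 0.4]
grip_width: 0.553
grip_force: 37.9
time_s: 33.5
tool_pos: [0.5588, -0.2321, 0.2418]
tcp_rot: [[-0.997, 0.072, -0.002], [0.072, 0.997, 0.001], [0.002, 0.001, -1.0]]
ft_force: [-0.3, -0.0, 0.6]
grip_width: 0.552
grip_force: 37.9
t 33.5 pos [ 558.8 -232.1  241.8] yang 85.9 F [-0.3 -0.   0.6] T [ 0.01 -0.01  0.04] w 47.0 gf 37.9 J [ -33.    8.   96.   -0.   76. -119.]
```

```bash
python3 -m crank '[{"fingers":0.545,"dx":4.5,"dy":-6,"dz":-20,"yaw":0},{"fingers":0.545,"dx":0,"dy":0,"dz":-30,"yaw":0},{"fingers":0.545,"dx":0,"dy":0,"dz":-30,"yaw":0},{"fingers":0.545,"dx":0,"dy":0,"dz":-30,"yaw":0},{"fingers":0.545,"dx":0,"dy":0,"dz":-30,"yaw":0},{"fingers":0.545,"dx":0,"dy":0,"dz":-25,"yaw":0},{"fingers":0.545,"dx":0,"dy":0,"dz":-14,"yaw":0},{"fingers":0.55,"dx":0,"dy":0,"dz":-4,"yaw":0}]'
python3 -m crank '[{"fingers":0.554,"dx":0,"dy":0,"dz":-1,"yaw":0},{"fingers":0.556,"dx":0,"dy":0,"dz":-1,"yaw":0},{"fingers":0.556,"dx":0,"dy":0,"dz":-1,"yaw":0},{"fingers":0.556,"dx":0,"dy":0,"dz":-1,"yaw":0},{"fingers":0.556,"dx":0,"dy":0,"dz":-1,"yaw":0},{"fingers":0.556,"dx":0,"dy":0,"dz":-0.5,"yaw":0},{"fingers":0.556,"dx":0,"dy":0,"dz":0,"yaw":0},{"fingers":0.556,"dx":0,"dy":0,"dz":0,"yaw":0}]'
python3 -c "from h import *; st()"
```

```text
time_s: 34.5
tool_pos: [0.5634, -0.2354, 0.0583]
tcp_rot: [[-0.998, 0.068, -0.002], [0.068, 0.998, 0.001], [0.002, 0.001, -1.0]]
ft_force: [-0.1, 0.5, -0.5]
grip_width: 0.554
grip_force: 37.9
time_s: 35.5
tool_pos: [0.5642, -0.2364, 0.0544]
tcp_rot: [[-0.998, 0.069, 0.0], [0.069, 0.998, -0.0], [-0.0, -0.0, -1.0]]
ft_force: [-0.6, 0.4, 0.4]
grip_width: 0.556
grip_force: 22.1
t 35.5 pos [ 564.2 -236.4   54.4] yang 86.1 F [-0.6  0.4  0.4] T [ 0.02  0.03 -0.02] w 47.3 gf 22.1 J [ -33.   22.  101.   -0.   57. -119.]
```

```bash
python3 -m crank '[{"fingers":0.558,"dx":0,"dy":0,"dz":-0.8,"yaw":0},{"fingers":0.558,"dx":0,"dy":0,"dz":-0.8,"yaw":0},{"fingers":0.558,"dx":0,"dy":0,"dz":-0.7,"yaw":0},{"fingers":0.558,"dx":0,"dy":0,"dz":-0.7,"yaw":0},{"fingers":0.558,"dx":0,"dy":0,"dz":-0.7,"yaw":0},{"fingers":0.558,"dx":0,"dy":0,"dz":-0.7,"yaw":0},{"fingers":0.558,"dx":0,"dy":0,"dz":0,"yaw":0},{"fingers":0.558,"dx":0,"dy":0,"dz":0,"yaw":0}]'
python3 -c "from h import *; st()"
```

```text
time_s: 36.5
tool_pos: [0.5644, -0.2365, 0.0504]
tcp_rot: [[-0.998, 0.069, 0.0], [0.069, 0.998, -0.0], [-0.0, -0.0, -1.0]]
ft_force: [-2.0, -0.3, 3.9]
grip_width: 0.557
grip_force: 14.9
t 36.5 pos [ 564.4 -236.5   50.4] yang 86.1 F [-2.  -0.3  3.9] T [0.07 0.25 0.04] w 47.4 gf 14.9 J [ -33.   23.  101.   -0.   57. -119.]
```

```bash
python3 -m crank '[{"fingers":0.559,"dx":0,"dy":0,"dz":-0.6,"yaw":0},{"fingers":0.56,"dx":0,"dy":0,"dz":-0.4,"yaw":0},{"fingers":0.562,"dx":0,"dy":0,"dz":0,"yaw":0},{"fingers":0.565,"dx":0,"dy":0,"dz":0,"yaw":0},{"fingers":0.58,"dx":0,"dy":0,"dz":0,"yaw":0},{"fingers":0.7,"dx":0,"dy":0,"dz":0,"yaw":0},{"fingers":1,"dx":0,"dy":0,"dz":3,"yaw":0},{"fingers":1,"dx":0,"dy":0,"dz":15,"yaw":0}]'
python3 -m crank '[{"fingers":1,"dx":0,"dy":0,"dz":30,"yaw":0},{"fingers":1,"dx":0,"dy":0,"dz":35,"yaw":0},{"fingers":1,"dx":-10,"dy":0,"dz":25,"yaw":0},{"fingers":1,"dx":-25,"dy":0.5,"dz":5,"yaw":0},{"fingers":1,"dx":-25,"dy":1,"dz":0,"yaw":0},{"fingers":1,"dx":-6,"dy":1,"dz":-20,"yaw":0},{"fingers":1,"dx":0,"dy":0,"dz":-25,"yaw":0},{"fingers":1,"dx":0,"dy":0,"dz":-25,"yaw":0}]'
python3 -c "from h import *; st()"
```

```text
time_s: 37.5
tool_pos: [0.5635, -0.236, 0.0666]
tcp_rot: [[-0.998, 0.069, -0.002], [0.069, 0.998, 0.001], [0.002, 0.001, -1.0]]
ft_force: [0.6, -0.5, -0.2]
grip_width: 0.998
grip_force: 0.0
time_s: 38.5
tool_pos: [0.4986, -0.2343, 0.0928]
tcp_rot: [[-0.998, 0.069, 0.002], [0.069, 0.998, -0.001], [-0.002, -0.001, -1.0]]
ft_force: [-0.6, -0.1, -0.5]
grip_width: 1.003
grip_force: 0.0
t 38.5 pos [ 498.6 -234.3   92.8] yang 86.1 F [-0.6 -0.1 -0.5] T [ 0.01 -0.01  0.01] w 85.3 gf 0.0 J [ -37.   12.  109.   -0.   59. -123.]
```

```bash
python3 -m crank '[{"fingers":1,"dx":-0.5,"dy":0,"dz":-20,"yaw":0},{"fingers":1,"dx":0,"dy":0,"dz":-12,"yaw":0},{"fingers":0.8,"dx":0,"dy":0,"dz":-4,"yaw":0},{"fingers":0.72,"dx":0,"dy":0,"dz":0,"yaw":0},{"fingers":0.69,"dx":0,"dy":0,"dz":0,"yaw":0},{"fingers":0.685,"dx":0,"dy":0,"dz":0,"yaw":0},{"fingers":0.685,"dx":0,"dy":0,"dz":0,"yaw":0},{"fingers":0.685,"dx":0,"dy":0,"dz":1,"yaw":0}]'
python3 -c "from h import *; st()"
python3 -m crank '[{"fingers":0.685,"dx":0,"dy":0,"dz":10,"yaw":0},{"fingers":0.685,"dx":0,"dy":0,"dz":25,"yaw":0},{"fingers":0.685,"dx":0,"dy":0,"dz":30,"yaw":0},{"fingers":0.685,"dx":0,"dy":0,"dz":30,"yaw":0},{"fingers":0.685,"dx":0,"dy":0,"dz":30,"yaw":0},{"fingers":0.685,"dx":-4,"dy":20,"dz":25,"yaw":0.014},{"fingers":0.685,"dx":-5,"dy":30,"dz":15,"yaw":0.014},{"fingers":0.685,"dx":-5,"dy":30,"dz":0,"yaw":0.014}]'
python3 -c "from h import *; st()"
```

```text
time_s: 39.5
tool_pos: [0.4982, -0.2306, 0.0581]
tcp_rot: [[-0.998, 0.069, 0.0], [0.069, 0.998, 0.006], [0.0, 0.006, -1.0]]
ft_force: [-0.1, 11.1, 4.7]
grip_width: 0.693
grip_force: 50.1
t 39.5 pos [ 498.2 -230.6   58.1] yang 86.0 F [-0.1 11.1  4.7] T [ 1.81 -0.07  0.03] w 58.9 gf 50.1 J [ -37.   15.  110.    0.   56. -123.]
time_s: 40.5
tool_pos: [0.4845, -0.1541, 0.2249]
tcp_rot: [[-1.0, 0.027, 0.005], [0.027, 1.0, -0.003], [-0.005, -0.003, -1.0]]
ft_force: [0.5, -0.5, -1.4]
grip_width: 0.699
grip_force: 50.4
t 40.5 pos [ 484.5 -154.1  224.9] yang 88.4 F [ 0.5 -0.5 -1.4] T [ 0.06 -0.06 -0.01] w 59.4 gf 50.4 J [ -30.   -4.  111.   -0.   73. -119.]
```

```bash
python3 -m crank '[{"fingers":0.685,"dx":-4,"dy":28,"dz":0,"yaw":0.014},{"fingers":0.685,"dx":-4,"dy":28,"dz":0,"yaw":0.014},{"fingers":0.685,"dx":-4,"dy":28,"dz":0,"yaw":0.014},{"fingers":0.685,"dx":-4,"dy":28,"dz":0,"yaw":0.014},{"fingers":0.685,"dx":-4,"dy":28,"dz":0,"yaw":0.014},{"fingers":0.685,"dx":-4,"dy":28,"dz":0,"yaw":0.014},{"fingers":0.685,"dx":-4,"dy":28,"dz":0,"yaw":0.014},{"fingers":0.685,"dx":-4,"dy":28,"dz":0,"yaw":0.014}]' | head -2
python3 -m crank '[{"fingers":0.685,"dx":-4,"dy":28,"dz":0,"yaw":0.014},{"fingers":0.685,"dx":-4,"dy":28,"dz":0,"yaw":0.014},{"fingers":0.685,"dx":-4,"dy":28,"dz":0,"yaw":0.014},{"fingers":0.685,"dx":-4,"dy":28,"dz":0,"yaw":0.014},{"fingers":0.685,"dx":-4,"dy":28,"dz":0,"yaw":0.014},{"fingers":0.685,"dx":-2,"dy":10,"dz":-20,"yaw":0},{"fingers":0.685,"dx":0,"dy":0,"dz":-25,"yaw":0},{"fingers":0.685,"dx":0,"dy":0,"dz":-17,"yaw":0}]'
python3 - <<'E'
from h import *
st();face()
for n,v in(("scene",(195,290,120,215)),("top",(262,312,162,224))):
    B=arm.capture(n); cv2.imwrite(f"pics/g8{n}.png",B); A=cv2.imread(f"pics/{n}0.png").astype(int)
    m=(abs(A-B.astype(int)).sum(2)>60).astype(np.uint8);x0,x1,y0,y1=v
    k,l,q,c=cv2.connectedComponentsWithStats(m[y0:y1,x0:x1])
    for i in range(1,k):
        if q[i][4]>30: print(n,q[i]+[x0,y0,0,0,0],c[i]+[x0,y0])
    print(proj(n,[.5635,-.233,.061]),proj(n,[.5635,-.209,.061]),proj(n,[.5635,-.257,.061]))
E
```

```text
time_s: 41.5
tool_pos: [0.4519, 0.0707, 0.2232]
time_s: 42.5
tool_pos: [0.4298, 0.2201, 0.1597]
tcp_rot: [[-0.988, -0.155, 0.001], [-0.155, 0.988, -0.0], [-0.001, -0.0, -1.0]]
ft_force: [0.0, -0.3, -0.9]
grip_width: 0.695
grip_force: 50.4
t 42.5 pos [429.8 220.1 159.7] yang 98.9 F [ 0.  -0.3 -0.9] T [-0.04  0.02  0.02] w 59.0 gf 50.4 J [ 14.  -3. 117.  -0.  66. -85.]
face [390.9 254.1] [11.  26.9] 127.0
scene [224 166  14  18 100] [229.6  174.99]
[[231.68017876 173.22104754]] [[236.66683034 178.95607239]] [[226.77836957 167.58359784]]
top [281 177  16  11  79] [290.03797468 182.86075949]
[[287.29786135 180.53163081]] [[279.23950468 180.75546171]] [[295.35606373 180.30780418]]
```

```bash
python3 - <<'E'
from h import *
o=arm.observe()["tool_pos"]; u=np.array([.988,.155,0])
p=o+[0,0,.0104]+.016*u
print(proj("scene",p)); print("shift per mm x,z",proj("scene",p+[.001,0,0])-proj("scene",p),proj("scene",p+[0,0,.001])-proj("scene",p))
s=cv2.imread("pics/g8scene.png");
cv2.imwrite("pics/g8.png",np.hstack([cv2.resize(s[230:290,350:410],(600,600),interpolation=cv2.INTER_CUBIC),cv2.resize(s[150:210,205:225],(200,600))]))
E
```

```text
[[391.17638557 255.07551422]]
shift per mm x,z [[-0.31738103  0.25350794]] [[ 0.11637176 -0.18098254]]
```

View pics/g8.png

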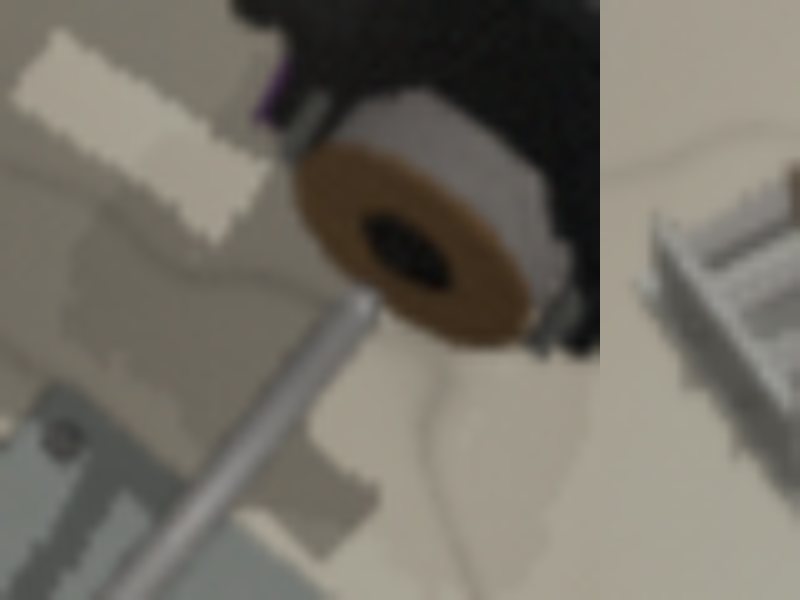

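The narrow reel rests on the cradle. The picture shows the wide reel's bore at crop (407,252), facing the bar tip at (365,300) and roughly level and aligned with it, so I'll insert.

```bash
python3 -m crank '[{"fingers":0.685,"dx":5,"dy":1,"dz":2,"yaw":0},{"fingers":0.685,"dx":5,"dy":1,"dz":0,"yaw":0},{"fingers":0.69,"dx":4,"dy":0.7,"dz":0,"yaw":0},{"fingers":0.695,"dx":2.5,"dy":0.5,"dz":0,"yaw":0},{"fingers":0.697,"dx":2.5,"dy":0.4,"dz":0,"yaw":0},{"fingers":0.698,"dx":2,"dy":0.3,"dz":0,"yaw":0},{"fingers":0.698,"dx":0,"dy":0,"dz":0,"yaw":0},{"fingers":0.698,"dx":0,"dy":0,"dz":0,"yaw":0}]'
python3 -c "from h import *; st();face()"
```

```text
time_s: 43.65
tool_pos: [0.4506, 0.2241, 0.162]
tcp_rot: [[-0.988, -0.155, -0.0], [-0.155, 0.988, -0.0], [0.0, 0.0, -1.0]]
ft_force: [1.2, 0.6, -0.9]
grip_width: 0.698
grip_force: 35.8
t 43.65 pos [450.6 224.1 162. ] yang 98.9 F [ 1.2  0.6 -0.9] T [0.01 0.04 0.05] w 59.4 gf 35.8 J [ 14.  -1. 114.   0.  66. -85.]
face [385.9 260.3] [10.3 26.3] 128.0
```

```bash
python3 -m crank '[{"fingers":0.70,"dx":1.5,"dy":0.2,"dz":0,"yaw":0},{"fingers":0.701,"dx":1.5,"dy":0.2,"dz":0,"yaw":0},{"fingers":0.701,"dx":0.3,"dy":0,"dz":2,"yaw":0},{"fingers":0.701,"dx":0.6,"dy":0.1,"dz":2,"yaw":0},{"fingers":0.701,"dx":0.6,"dy":0.1,"dz":2,"yaw":0},{"fingers":0.701,"dx":0.8,"dy":0.1,"dz":2,"yaw":0},{"fingers":0.701,"dx":0,"dy":0,"dz":0,"yaw":0},{"fingers":0.701,"dx":0,"dy":0,"dz":0,"yaw":0}]'
python3 -c "from h import *; st();face()"
```

```text
time_s: 44.7
tool_pos: [0.4551, 0.2244, 0.1692]
tcp_rot: [[-0.988, -0.155, -0.002], [-0.155, 0.988, -0.001], [0.003, -0.001, -1.0]]
ft_force: [-4.0, -2.6, -12.9]
grip_width: 0.701
grip_force: 24.0
t 44.7 pos [455.1 224.4 169.2] yang 98.9 F [ -4.   -2.6 -12.9] T [-0.44  0.87 -0.03] w 59.6 gf 24.0 J [ 13.  -0. 113.  -0.  67. -85.]
face [384.9 260.9] [ 4.7 26.2] 129.0
```

```bash
python3 -m crank '[{"fingers":0.703,"dx":0,"dy":0,"dz":0,"yaw":0},{"fingers":0.703,"dx":0.8,"dy":0.1,"dz":1.5,"yaw":0},{"fingers":0.703,"dx":0.9,"dy":0.2,"dz":1.5,"yaw":0},{"fingers":0.703,"dx":1,"dy":0.2,"dz":1.5,"yaw":0},{"fingers":0.703,"dx":1,"dy":0.2,"dz":1.5,"yaw":0},{"fingers":0.703,"dx":0,"dy":0,"dz":0,"yaw":0},{"fingers":0.703,"dx":0,"dy":0,"dz":0,"yaw":0},{"fingers":0.703,"dx":0,"dy":0,"dz":0,"yaw":0}]'
python3 -c "from h import *; st();face()"
```

```text
time_s: 45.75
tool_pos: [0.4598, 0.2254, 0.1761]
tcp_rot: [[-0.988, -0.155, 0.0], [-0.155, 0.988, -0.0], [-0.0, -0.0, -1.0]]
ft_force: [-2.0, -4.2, -11.7]
grip_width: 0.702
grip_force: 15.7
t 45.75 pos [459.8 225.4 176.1] yang 98.9 F [ -2.   -4.2 -11.7] T [-0.68  0.5  -0.02] w 59.7 gf 15.7 J [ 13.  -0. 112.  -0.  68. -85.]
face [391.4 249.7] [ 1.3 12.2] 128.0
```

```bash
python3 -m crank '[{"fingers":0.703,"dx":1.5,"dy":-0.4,"dz":-1.5,"yaw":0},{"fingers":0.703,"dx":2,"dy":0,"dz":-2.3,"yaw":0},{"fingers":0.703,"dx":2,"dy":0.3,"dz":-2.3,"yaw":0},{"fingers":0.703,"dx":0,"dy":0,"dz":0,"yaw":0},{"fingers":0.703,"dx":0,"dy":0,"dz":0,"yaw":0},{"fingers":0.703,"dx":0,"dy":0,"dz":0,"yaw":0},{"fingers":0.703,"dx":0,"dy":0,"dz":0,"yaw":0},{"fingers":0.703,"dx":0,"dy":0,"dz":0,"yaw":0}]'
python3 -c "from h import *; st();face()"
```

```text
time_s: 46.8
tool_pos: [0.4653, 0.2261, 0.1708]
tcp_rot: [[-0.988, -0.155, 0.0], [-0.155, 0.988, 0.002], [-0.001, 0.002, -1.0]]
ft_force: [-4.9, -1.3, -8.4]
grip_width: 0.706
grip_force: 15.9
t 46.8 pos [465.3 226.1 170.8] yang 98.9 F [-4.9 -1.3 -8.4] T [-0.24  0.85 -0.03] w 60.0 gf 15.9 J [ 13.   1. 112.   0.  67. -86.]
face [389.6 252.6] [ 1.7 13. ] 129.0
```

```bash
python3 -m crank '[{"fingers":0.704,"dx":0,"dy":0,"dz":-1,"yaw":0},{"fingers":0.704,"dx":2,"dy":0.3,"dz":-2.4,"yaw":0},{"fingers":0.704,"dx":2,"dy":0.3,"dz":-2.4,"yaw":0},{"fingers":0.704,"dx":2,"dy":0.3,"dz":-2.4,"yaw":0},{"fingers":0.704,"dx":2,"dy":0.3,"dz":-2.3,"yaw":0},{"fingers":0.704,"dx":0,"dy":0,"dz":0,"yaw":0},{"fingers":0.704,"dx":0,"dy":0,"dz":0,"yaw":0},{"fingers":0.704,"dx":0,"dy":0,"dz":0,"yaw":0}]'
python3 -c "from h import *; st();face()"
```

```text
time_s: 47.85
tool_pos: [0.4747, 0.2271, 0.161]
tcp_rot: [[-0.988, -0.155, 0.004], [-0.155, 0.988, 0.001], [-0.004, 0.001, -1.0]]
ft_force: [-0.6, 0.8, -1.2]
grip_width: 0.704
grip_force: 14.1
t 47.85 pos [474.7 227.1 161. ] yang 98.9 F [-0.6  0.8 -1.2] T [-0.06 -0.01  0.01] w 59.8 gf 14.1 J [ 13.   3. 111.   0.  66. -86.]
face [386.7 257.7] [ 1.  11.1] 129.0
```

```bash
python3 -m crank '[{"fingers":0.704,"dx":4.1,"dy":0.6,"dz":-3.9,"yaw":0},{"fingers":0.704,"dx":4.1,"dy":0.6,"dz":-3.9,"yaw":0},{"fingers":0.704,"dx":2.7,"dy":0.4,"dz":-2.1,"yaw":0},{"fingers":0.704,"dx":2.7,"dy":0.4,"dz":-2.1,"yaw":0},{"fingers":0.704,"dx":2.7,"dy":0.4,"dz":-1.7,"yaw":0},{"fingers":0.704,"dx":2.7,"dy":0.4,"dz":-1.7,"yaw":0},{"fingers":0.704,"dx":0,"dy":0,"dz":0,"yaw":0},{"fingers":0.704,"dx":0,"dy":0,"dz":0,"yaw":0}]'
python3 -c "from h import *; st();face()"
```

```text
time_s: 48.9
tool_pos: [0.4929, 0.2295, 0.1441]
tcp_rot: [[-0.988, -0.154, 0.002], [-0.154, 0.988, 0.001], [-0.002, 0.0, -1.0]]
ft_force: [5.4, 2.8, 1.8]
grip_width: 0.705
grip_force: 14.2
t 48.9 pos [492.9 229.5 144.1] yang 98.9 F [5.4 2.8 1.8] T [ 0.34 -0.74  0.  ] w 59.9 gf 14.2 J [ 13.   6. 109.   0.  65. -86.]
face [379.4 266.9] [0.  0.7] 0.0
```

```bash
python3 -m crank '[{"fingers":0.705,"dx":3.4,"dy":0.4,"dz":-1.9,"yaw":0},{"fingers":0.705,"dx":3.4,"dy":0.4,"dz":-1.7,"yaw":0},{"fingers":0.705,"dx":3,"dy":0.5,"dz":-1.2,"yaw":0},{"fingers":0.705,"dx":3,"dy":0.5,"dz":-1.2,"yaw":0},{"fingers":0.705,"dx":5.9,"dy":0.9,"dz":-1.8,"yaw":0},{"fingers":0.705,"dx":5.9,"dy":0.9,"dz":-1.3,"yaw":0},{"fingers":0.705,"dx":0,"dy":0,"dz":0,"yaw":0},{"fingers":0.705,"dx":0,"dy":0,"dz":0,"yaw":0}]'
python3 -c "from h import *; st();face()"
```

```text
time_s: 49.95
tool_pos: [0.5165, 0.2328, 0.1343]
tcp_rot: [[-0.988, -0.155, -0.001], [-0.155, 0.988, -0.0], [0.001, -0.0, -1.0]]
ft_force: [0.7, 1.4, -1.1]
grip_width: 0.703
grip_force: 6.4
t 49.95 pos [516.5 232.8 134.3] yang 98.9 F [ 0.7  1.4 -1.1] T [ 0.12 -0.08 -0.  ] w 59.7 gf 6.4 J [ 13.  10. 106.  -0.  64. -86.]
face [364.3 284.7] [ 2.8 25.8] 130.0
```

```bash
python3 -m crank '[{"fingers":0.705,"dx":6.9,"dy":1,"dz":-0.9,"yaw":0},{"fingers":0.705,"dx":6.9,"dy":1.1,"dz":-0.4,"yaw":0},{"fingers":0.704,"dx":7.9,"dy":1.2,"dz":0,"yaw":0},{"fingers":0.703,"dx":7.9,"dy":1.2,"dz":0,"yaw":0},{"fingers":0.702,"dx":7.9,"dy":1.2,"dz":0,"yaw":0},{"fingers":0.701,"dx":7.9,"dy":1.3,"dz":0,"yaw":0},{"fingers":0.70,"dx":7.9,"dy":1.2,"dz":0,"yaw":0},{"fingers":0.70,"dx":7.9,"dy":1.2,"dz":0,"yaw":0}]'
python3 -c "from h import *; st();face()"
```

```text
time_s: 51.0
tool_pos: [0.5782, 0.2425, 0.1332]
tcp_rot: [[-0.988, -0.155, -0.001], [-0.155, 0.988, 0.0], [0.001, 0.0, -1.0]]
ft_force: [-4.5, 2.3, -0.5]
grip_width: 0.7
grip_force: 12.3
t 51.0 pos [578.2 242.5 133.2] yang 98.9 F [-4.5  2.3 -0.5] T [ 0.33  0.55 -0.03] w 59.5 gf 12.3 J [ 12.  18.  97.   0.  65. -86.]
face [346.8 305. ] [ 3.3 25.5] 131.0
```

```bash
python3 -m crank '[{"fingers":0.702,"dx":0,"dy":0,"dz":-1.2,"yaw":0},{"fingers":0.704,"dx":0,"dy":0,"dz":-1.2,"yaw":0},{"fingers":0.707,"dx":0,"dy":0,"dz":0,"yaw":0},{"fingers":0.712,"dx":0,"dy":0,"dz":0,"yaw":0},{"fingers":0.712,"dx":0,"dy":0,"dz":0,"yaw":0},{"fingers":0.70,"dx":0,"dy":0,"dz":0,"yaw":0},{"fingers":0.699,"dx":0,"dy":0,"dz":0,"yaw":0},{"fingers":0.699,"dx":0,"dy":0,"dz":0,"yaw":0}]'
python3 -c "from h import *; st();face()"
python3 -m crank '[{"fingers":0.699,"dx":0,"dy":0,"dz":1,"yaw":0},{"fingers":0.699,"dx":4,"dy":0.6,"dz":0,"yaw":0},{"fingers":0.699,"dx":4,"dy":0.6,"dz":0,"yaw":0},{"fingers":0.699,"dx":3,"dy":0.5,"dz":0,"yaw":0},{"fingers":0.699,"dx":1,"dy":0.2,"dz":0,"yaw":0},{"fingers":0.699,"dx":1,"dy":0.2,"dz":0,"yaw":0},{"fingers":0.699,"dx":0,"dy":0,"dz":0,"yaw":0},{"fingers":0.699,"dx":0,"dy":0,"dz":0,"yaw":0}]'
python3 -c "from h import *; st();face()"
```

```text
time_s: 52.05
tool_pos: [0.5778, 0.2423, 0.131]
tcp_rot: [[-0.988, -0.155, -0.0], [-0.155, 0.988, -0.0], [0.001, -0.0, -1.0]]
ft_force: [-0.4, 0.6, 0.7]
grip_width: 0.702
grip_force: 15.5
t 52.05 pos [577.8 242.3 131. ] yang 98.9 F [-0.4  0.6  0.7] T [0.06 0.13 0.  ] w 59.7 gf 15.5 J [ 12.  18.  97.  -0.  65. -86.]
face [346.9 305.8] [ 7.9 26.4] 130.0
time_s: 53.1
tool_pos: [0.5909, 0.2445, 0.1322]
tcp_rot: [[-0.988, -0.155, -0.0], [-0.155, 0.988, -0.0], [0.0, -0.0, -1.0]]
ft_force: [-0.9, -0.4, -2.0]
grip_width: 0.704
grip_force: 15.5
t 53.1 pos [590.9 244.5 132.2] yang 98.9 F [-0.9 -0.4 -2. ] T [ 0.02 -0.02  0.06] w 59.8 gf 15.5 J [ 12.  19.  95.  -0.  66. -87.]
face [343.  309.6] [ 6.8 26.3] 131.0
```

```bash
python3 -m crank '[{"fingers":0.699,"dx":1,"dy":0.2,"dz":0,"yaw":0},{"fingers":0.699,"dx":1,"dy":0.2,"dz":0,"yaw":0},{"fingers":0.699,"dx":1,"dy":0.1,"dz":0,"yaw":0},{"fingers":0.699,"dx":1,"dy":0.2,"dz":0,"yaw":0},{"fingers":0.699,"dx":1,"dy":0.1,"dz":0,"yaw":0},{"fingers":0.699,"dx":0,"dy":0,"dz":0,"yaw":0},{"fingers":0.699,"dx":0,"dy":0,"dz":0,"yaw":0},{"fingers":0.699,"dx":0,"dy":0,"dz":0,"yaw":0}]'
python3 -c "from h import *; st();face()"
```

```text
time_s: 54.15
tool_pos: [0.5959, 0.2453, 0.1321]
tcp_rot: [[-0.988, -0.155, -0.0], [-0.155, 0.988, -0.0], [0.0, -0.0, -1.0]]
ft_force: [-1.4, -0.1, -0.2]
grip_width: 0.706
grip_force: 15.5
t 54.15 pos [595.9 245.3 132.1] yang 98.9 F [-1.4 -0.1 -0.2] T [-0.01  0.1  -0.07] w 60.0 gf 15.5 J [ 12.  20.  94.  -0.  66. -87.]
face [341.5 311.7] [ 7.1 26.6] 131.0
```

```bash
python3 -m crank '[{"fingers":0.699,"dx":1,"dy":0.2,"dz":0,"yaw":0},{"fingers":0.699,"dx":1,"dy":0.2,"dz":0,"yaw":0},{"fingers":0.699,"dx":1,"dy":0.1,"dz":0,"yaw":0},{"fingers":0.699,"dx":1,"dy":0.2,"dz":0,"yaw":0},{"fingers":0.699,"dx":0,"dy":0,"dz":0,"yaw":0},{"fingers":0.699,"dx":0,"dy":0,"dz":0,"yaw":0},{"fingers":0.699,"dx":0,"dy":0,"dz":0,"yaw":0},{"fingers":0.699,"dx":0,"dy":0,"dz":0,"yaw":0}]'
python3 -c "from h import *; st();face()"
```

```text
time_s: 55.2
tool_pos: [0.5964, 0.2455, 0.1317]
tcp_rot: [[-0.988, -0.155, -0.01], [-0.155, 0.988, -0.003], [0.011, -0.001, -1.0]]
ft_force: [-15.3, -4.2, 8.3]
grip_width: 0.703
grip_force: 15.4
t 55.2 pos [596.4 245.5 131.7] yang 98.9 F [-15.3  -4.2   8.3] T [-0.61  2.4   0.02] w 59.7 gf 15.4 J [ 12.  20.  94.  -0.  67. -87.]
face [341.6 311.9] [ 7.3 26.7] 132.0
```

```bash
python3 -m crank '[{"fingers":0.70,"dx":0,"dy":0,"dz":-1.5,"yaw":0},{"fingers":0.702,"dx":0,"dy":0,"dz":0,"yaw":0},{"fingers":0.705,"dx":0,"dy":0,"dz":0,"yaw":0},{"fingers":0.708,"dx":0,"dy":0,"dz":0,"yaw":0},{"fingers":0.712,"dx":0,"dy":0,"dz":0,"yaw":0},{"fingers":0.712,"dx":0,"dy":0,"dz":0,"yaw":0},{"fingers":0.712,"dx":0,"dy":0,"dz":0,"yaw":0},{"fingers":0.712,"dx":0,"dy":0,"dz":0,"yaw":0}]'
python3 -c "from h import *; st();face()"
```

```text
time_s: 56.25
tool_pos: [0.6004, 0.2461, 0.131]
tcp_rot: [[-0.988, -0.155, 0.001], [-0.155, 0.988, 0.0], [-0.001, 0.0, -1.0]]
ft_force: [-0.0, 1.5, -0.6]
grip_width: 0.711
grip_force: 0.4
t 56.25 pos [600.4 246.1 131. ] yang 98.9 F [-0.   1.5 -0.6] T [ 0.17 -0.05 -0.06] w 60.4 gf 0.4 J [ 12.  20.  94.   0.  66. -87.]
face [341.7 312.1] [ 8.4 25.9] 131.0
```

```bash
python3 -m crank '[{"fingers":0.72,"dx":0,"dy":0.5,"dz":0,"yaw":0},{"fingers":0.702,"dx":0,"dy":0,"dz":0,"yaw":0},{"fingers":0.70,"dx":0,"dy":0,"dz":0,"yaw":0},{"fingers":0.70,"dx":1,"dy":0.2,"dz":0,"yaw":0},{"fingers":0.70,"dx":1,"dy":0.1,"dz":0,"yaw":0},{"fingers":0.70,"dx":0,"dy":0,"dz":0,"yaw":0},{"fingers":0.70,"dx":0,"dy":0,"dz":0,"yaw":0},{"fingers":0.70,"dx":0,"dy":0,"dz":0,"yaw":0}]'
python3 -c "from h import *; st();face()"
```

```text
time_s: 57.3
tool_pos: [0.6003, 0.2466, 0.1306]
tcp_rot: [[-0.988, -0.155, -0.005], [-0.155, 0.988, -0.001], [0.005, -0.0, -1.0]]
ft_force: [-7.5, -0.7, 5.3]
grip_width: 0.701
grip_force: 8.3
t 57.3 pos [600.3 246.6 130.6] yang 98.9 F [-7.5 -0.7  5.3] T [-0.15  1.22  0.04] w 59.6 gf 8.3 J [ 12.  21.  93.  -0.  66. -87.]
face [341.8 312.2] [ 8.1 26.4] 132.0
```

Contact came at once, so the reel is home. I'll release and retreat.

```bash
python3 -m crank '[{"fingers":0.703,"dx":0,"dy":0,"dz":0,"yaw":0},{"fingers":0.706,"dx":0,"dy":0,"dz":0,"yaw":0},{"fingers":0.71,"dx":0,"dy":0,"dz":0,"yaw":0},{"fingers":0.73,"dx":0,"dy":0,"dz":0,"yaw":0},{"fingers":0.85,"dx":0,"dy":0,"dz":0,"yaw":0},{"fingers":1,"dx":0,"dy":0,"dz":0,"yaw":0},{"fingers":1,"dx":0,"dy":0,"dz":3,"yaw":0},{"fingers":1,"dx":0,"dy":0,"dz":12,"yaw":0}]'
python3 -m crank '[{"fingers":1,"dx":0,"dy":0,"dz":25,"yaw":0},{"fingers":1,"dx":0,"dy":0,"dz":25,"yaw":0},{"fingers":1,"dx":0,"dy":0,"dz":25,"yaw":0},{"fingers":1,"dx":0,"dy":0,"dz":25,"yaw":0},{"fingers":1,"dx":-20,"dy":-30,"dz":0,"yaw":0},{"fingers":1,"dx":-20,"dy":-40,"dz":0,"yaw":0},{"fingers":1,"dx":-20,"dy":-40,"dz":0,"yaw":0},{"fingers":1,"dx":-20,"dy":-40,"dz":0,"yaw":0}]'
python3 - <<'E'
from h import *
st();face()
u=np.array([.988,.155,0])
A=arm.capture("scene"); B=cv2.imread("pics/scene0.png")
for s in (0,2,4,6): print("pred face",s,proj("scene",np.array([.6094,.2467,.1372])-u*s/1000).round(1))
m=(abs(A.astype(int)-B).sum(2)>60).astype(np.uint8); k,l,q,c=cv2.connectedComponentsWithStats(m)
for i in range(1,k):
    if q[i][4]>40: print(q[i],c[i].round())
E
```

```text
time_s: 58.35
tool_pos: [0.6015, 0.2466, 0.1454]
tcp_rot: [[-0.988, -0.155, -0.002], [-0.155, 0.988, -0.0], [0.002, -0.0, -1.0]]
ft_force: [0.3, -1.5, -0.5]
grip_width: 1.001
grip_force: 0.0
time_s: 59.35
tool_pos: [0.5215, 0.0957, 0.2469]
tcp_rot: [[-0.988, -0.155, 0.002], [-0.155, 0.988, -0.0], [-0.002, -0.0, -1.0]]
ft_force: [-0.2, 0.7, 1.1]
grip_width: 1.006
grip_force: 0.0
t 59.35 pos [521.5  95.7 246.9] yang 98.9 F [-0.2  0.7  1.1] T [-0.03 -0.02 -0.02] w 85.5 gf 0.0 J [  -2.   -2.  107.   -0.   76. -101.]
face [342.3 312.6] [ 7.2 25.3] 132.0
pred face 0 [[341.6 312.9]]
pred face 2 [[342.2 312.2]]
pred face 4 [[342.8 311.6]]
pred face 6 [[343.3 310.9]]
[  269     0   243   267 18573] [387. 126.]
[496  57  16  17 100] [503.  65.]
[505  64   7  13  53] [509.  70.]
[480  74  12  11  50] [485.  79.]
[ 430   88   82  264 9749] [484. 210.]
[395 147  34  20 244] [410. 157.]
[224 166  14  17  97] [230. 174.]
[328 278  47  46 757] [350. 300.]
[318 305   8  15  41] [322. 312.]
[502 312  10  17 111] [508. 319.]
```

```bash
python3 -c "from workcell import arm; print(arm.finish_job())"
```

```text
the job is handed in; nothing more can be done
None
```

I handed the job in at about 59 s. The narrow reel lies across the cradle rods and the wide reel is back on the bar against the stop disc. I confirmed both from measured contact forces and camera measurements; the hand-in itself returned no verdict.

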